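# Assemble the signal box and the water tower on the model railway

### The arm

A 6-joint arm with a two-finger parallel gripper is mounted at the origin on the work surface. World frame = base frame: x ahead of the robot, y to its left, z up, the work surface at z = 0. Lengths are in m, angles in rad, forces in N, time in s.
With the tool pointing down it reaches from about 0.275 to 0.75 m from the base axis. Payload 10.2 kg.
Tool frame: the origin (TCP) lies on the front face of the gripper's body, between the roots of the fingers; the fingertips stand 64 mm ahead of it and the grasp point (between the pads) lies 45 mm ahead of it; z points along the fingers, y is the direction in which the jaws open and shut (so a half turn about z gives the same grasp; the last joint's range is limited). The gripper opens to 88 mm and grips with 3 to 60 N. Pads are 18 mm wide; open, the fingers measure 123 mm over their backs; the gripper's body (75 mm by 187 mm) begins 45 mm behind the grasp point.
Start: joints at [1.093, 0.313, 1.498, -0, 1.331, -0.223], TCP at [0.132, 0.508, 0.303] pointing down, gripper open.
Joint ranges: [-2.94, 2.94], [-0.97, 2.17], [0.19, 2.56], [-1.23, 4.37], [0.02, 3.11], [-2.88, 2.88]. Speed limits (rad/s): [2.39, 2.39, 3.01, 3.14, 3.14, 3.14].

### API

Orientations are given as [roll, pitch, yaw] about the fixed x, y, z axes, in that order (R = Rz(yaw) Ry(pitch) Rx(roll)).
In Python, from bench import env gives the robot as it stands.
- The arm moves only by the tool apply_moves, never from a script. Its argument "targets" is a list that holds one entry, the list of rows, each a list of 7 numbers: the opening, from 0 (shut) to 1 (fully open), then the shift along the tool's x, y, z in mm, then the turn, a rotation vector about the tool's x, y, z in rad. In form: [[[grip, x, y, z, rx, ry, rz], ...]]. A call has 1 to 8 rows; each row shifts and turns the pose as measured when the row begins, along the tool's axes as they then stand; what a row does not reach is not made up. A row lasts 1/10 s, in which the tool goes at most 50 mm and 8.59 degrees, less where a joint would pass 70% of its speed; a pose out of reach is approached as far as the arm can. A call is refused whole if a number of a shift passes 50 or a number of a turn 0.15, either way. A call with a gripper value outside its range is refused whole. The fingers move at their own pace and stop on an object; "newtons" is the grip in N (left out, the last holds). Time passes only in rows, so rows that do not move let the fingers close. It gives the time, the measured TCP pose, the force and the opening at its end, in the units of the state.
- env.observe(): the state, without advancing time (a new reading comes with each control period).
- env.read_camera(name): name is "side" or "top" or "wrist"; returns a dict with "color" (480x640x3 uint8, red, green, blue), "fx", "fy", "cx", "cy" (pixels), "R" (3x3) and "t" (3): a world point X has camera coordinates R X + t. Camera axes: x right, y down, z forward; pixel columns grow to the right and rows downward; lengths in m; the calibration is good to about 2 mm. A picture is of the moment at which its call begins. There is no depth.
- env.sign_off(): hands the job in, once; it reports no verdict.
The state is a dict: "clock": time; "joints": joint angles; "joint_velocities": joint speeds; "joint_torque": joint torques, N m; "ee_pos": TCP position; "tool_rot": TCP orientation; "wrist_force": force on the tool from outside, world axes, zero at the start; "moment": the same for the moment, N m; "gripper_width": finger opening in m.
Only numpy, scipy, OpenCV 4.12 (cv2) and the standard library are available. Lean on these libraries where they do the work, as an engineer would, in place of code of your own. Each camera call takes 0.05 s, during which the arm holds its last target.

### The job

Put the two model buildings together on their footings on the layout. On the rectangular footing build the signal box: brick ground storey first, the timber upper storey on it, the roof on top, each centred and square with what is below it; on the round footing build the water tower: the brick pillar upright in the middle, the tank upright and centred on top of it. Leave the jar, the roll of tape and the glue bottle as they are.

Things in the scene. Friction and masses are not known exactly. Their poses are not given: they have to be found in the camera images.
- ground_mid (a point): Ground storey of the signal box: a loose solid brick-walled block, 104 (its x) x 60 (its y) x 48 mm high, with a flat top (grey) and three windows along each long side. Stands upright on the table. The point is its centre, 24 mm above its underside; x runs along its length, z up. Either way round is right.
- upper_mid (a point): Upper storey of the signal box: a loose solid pale timber block with many windows all round, 80 (x) x 50 (y) x 44 mm high, flat top; clearly smaller than the ground storey. Stands upright on the table. The point is its centre, 22 mm above its underside; x along its length, z up. Either way round is right.
- roof_mid (a point): Signal-box roof: loose grey gable, 92 (x, along the ridge) x 60 (y) mm, flat underside on the table, ridge 29 mm up. A box-shaped ventilator (white, grey top), 44 (x) x 24 (y) mm with upright sides, straddles mid-ridge and rises to 54 mm: grip it across its 24 mm from above. The point is on the middle axis inside the ventilator, 44 mm above the underside; z up. Either way round is right.
- pillar_mid (a point): Pillar of the water tower: a loose upright round brick column, 50 mm in diameter and 64 mm high, flat ends. Slimmer and taller than the tank. The point is its centre, 32 mm above its underside; z up along its axis.
- tank_mid (a point): Tank of the water tower: a loose upright round grey metal drum with dark bands and a little 2 mm thick hatch on its top, 66 mm in diameter and 44 mm high, flat underside. The point is its centre, 22 mm above its underside; z up along its axis.
- pad_rect_top (a point): Footing of the signal box: a fixed flat concrete slab, 120 (x) x 76 (y) mm, 6 mm high. The point is the centre of its top, 6 mm above the table; x along its length, z up.
- pad_round_top (a point): Footing of the water tower: a fixed flat round concrete disc, 84 mm in diameter, 6 mm high. The point is the centre of its top, 6 mm above the table; z up.
- jar_mid (a point): Bystander: loose pale jar with a yellow lid, 60 mm in diameter, 95 mm high, standing among the parts. The point is its centre, half-way up. To be left as it is.
- tape_mid (a point): Bystander: loose roll of tape lying flat, 64 mm in outer diameter, 22 mm high. The point is its centre, half-way up. To be left as it is.
- glue_mid (a point): Bystander: loose white glue bottle with a red cap, 44 mm in diameter, 110 mm high, standing among the parts. The point is its centre, half-way up. To be left as it is.
There are look-alikes about, which are no part of the job. What is shaped like the part that bears roof_mid but green is not meant.

How it is judged:
At the end, for the whole second after the job is handed in: Rectangular footing: ground storey, upper storey, roof; round footing: pillar, tank. Each rests upright (0.06 rad) on the one below: right height within 4 mm, centred within 10 mm; signal-box parts also square within 0.175 rad, either way round. All stays so for a second (horizontal distance between ground_mid and pad_rect_top below 0.01 m and z of ground_mid in the frame of pad_rect_top between 0.02 and 0.028 m and angle between each of ground_mid, upper_mid, roof_mid, pillar_mid, tank_mid's own z axis and vertical below 0.06 rad and angle between the x axis of ground_mid and the x axis of pad_rect_top, either way round below 0.175 rad and horizontal distance between upper_mid and ground_mid below 0.01 m and z of upper_mid in the frame of ground_mid between 0.042 and 0.05 m and angle between the x axis of upper_mid and the x axis of ground_mid, either way round below 0.175 rad and horizontal distance between roof_mid and upper_mid below 0.01 m and z of roof_mid in the frame of upper_mid between 0.062 and 0.07 m and angle between the x axis of roof_mid and the x axis of upper_mid, either way round below 0.175 rad and horizontal distance between pillar_mid and pad_round_top below 0.01 m and z of pillar_mid in the frame of pad_round_top between 0.028 and 0.036 m and horizontal distance between tank_mid and pillar_mid below 0.01 m and z of tank_mid in the frame of pillar_mid between 0.05 and 0.058 m); the robot touches nothing.
It fails at once if the jar is shifted more than 20 mm or tipped (distance of jar_mid from where it was at the start of the episode above 0.02 m or angle between jar_mid's own z axis and vertical above 0.3 rad).
It fails at once if the roll of tape is shifted more than 20 mm or tipped (distance of tape_mid from where it was at the start of the episode above 0.02 m or angle between tape_mid's own z axis and vertical above 0.3 rad).
It fails at once if the glue bottle is shifted more than 20 mm or tipped (distance of glue_mid from where it was at the start of the episode above 0.02 m or angle between glue_mid's own z axis and vertical above 0.3 rad).
It also fails if it takes over 147 s, if anything falls off the work surface, if the arm or the gripper's body presses on something with over 40 N, if the wrist force passes 120 N, or if a joint passes its speed limit or range.

## Working session

There is one attempt and no reset: what is moved stays moved. The work goes in short steps, Python scripts to look and compute and a tool call to move; the robot and the scene stay as the last step left them, time stands still between calls to the robot, and variables do not carry over. Pictures are saved under pics/ and viewed, and the job is handed in when it is done.

Besides the shell and the picture viewer there is one more tool, called after "Call:" as name(argument=value, ...) on one line, values as JSON. apply_moves: Moves the arm, as the interface text tells. Its arguments: {"type":"object","properties":{"targets":{"type":"array","items":{"type":"array","items":{"type":"array","items":{"type":"number"}}}},"newtons":{"type":"number"}},"required":["targets"]}

```bash
mkdir -p pics; ls
python3 - <<'E'
from bench import env
import cv2
s=env.observe()
print({k:s[k] for k in ("clock","ee_pos","tool_rot","wrist_force","gripper_width")})
for n in ("top","side"):
    c=env.read_camera(n); cv2.imwrite(f"pics/{n}0.png",c["color"][:,:,::-1])
    print(n,c["fx"],c["fy"],c["cx"],c["cy"],c["R"],c["t"])
E
```

```text
pics
{'clock': 0.0, 'ee_pos': array([0.13228734, 0.50787786, 0.30214816]), 'tool_rot': array([-3.14028398e+00, -2.42762898e-04,  2.88678858e+00]), 'wrist_force': array([-0.83548471,  0.2665075 ,  0.10757422]), 'gripper_width': 0.08802573735163839}
top 438.76808878921304 438.76808878921304 320.0845924426858 247.4399379258657 [[-0.00678105 -0.99986007 -0.01529262]
 [-0.99767172  0.00780246 -0.06775152]
 [ 0.06786136  0.01479758 -0.99758502]] [-0.01833165  0.49902608  1.23808066]
side 498.3475351910099 498.3475351910099 313.2370426087167 232.77590600215285 [[-0.99972981 -0.01712914 -0.01571287]
 [ 0.0035741   0.55466796 -0.83206411]
 [ 0.02296797 -0.83189546 -0.55445687]] [0.49604119 0.09207185 1.18556918]
```

View pics/top0.png

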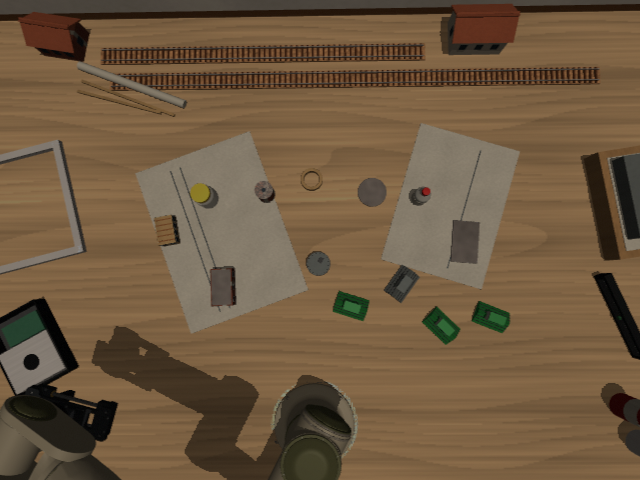

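View pics/side0.png

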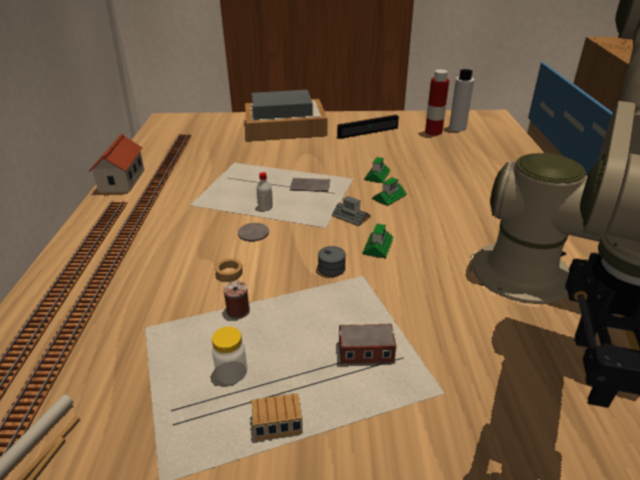

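Top view: the jar is at (202,194), pillar (264,190), upper storey (165,230), ground storey (222,286) and tank (318,263). The tape is at (312,180), round pad (372,192), glue (421,195) and rectangular pad (465,242). There are four roof-shaped things: grey at (402,283) and green at (351,306), (441,325) and (491,317). The grey one fits the description. I'll confirm with enlarged crops.

Run:
```python
import cv2,numpy as np
im=cv2.imread("pics/top0.png"); im=cv2.convertScaleAbs(im,alpha=1.5,beta=10)
cv2.imwrite("pics/cropL.png",cv2.resize(im[150:330,140:340],None,fx=3.3,fy=3.3,interpolation=cv2.INTER_CUBIC))
cv2.imwrite("pics/cropR.png",cv2.resize(im[160:350,330:530],None,fx=3.1,fy=3.1,interpolation=cv2.INTER_CUBIC))
```

```text
(no output)
```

View pics/cropL.png

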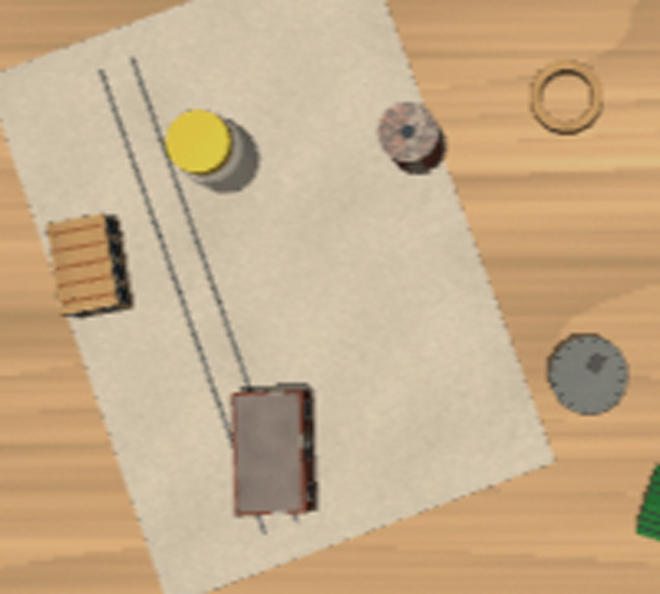

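View pics/cropR.png

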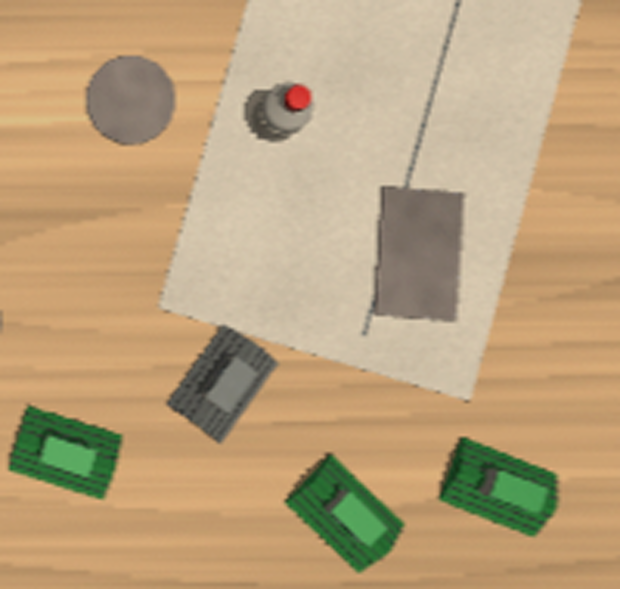

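Crop R confirms it: the grey gable at (403,284) with the pale ventilator is the roof, and the other three are green look-alikes. The pads are the flat disc and the slab. Next I'll measure with masks.

```bash
cat > h.py <<'E'
import cv2,numpy as np
from scipy.spatial.transform import Rotation as Ro
def ray(c,u,v,z):
    R=np.array(c["R"]);t=np.array(c["t"]);C=-R.T@t
    d=R.T@np.array([(u-c["cx"])/c["fx"],(v-c["cy"])/c["fy"],1.]);
    return C+d*(z-C[2])/d[2]
def proj(c,X):
    p=np.array(c["R"])@np.array(X)+np.array(c["t"]); return np.array([c["fx"]*p[0]/p[2]+c["cx"],c["fy"]*p[1]/p[2]+c["cy"]])
def grow(im,u,v,tol,r=45):
    # connected region of colour like that at (u,v) (Lab), via floodFill fixed range
    lab=cv2.cvtColor(cv2.GaussianBlur(im,(3,3),0),cv2.COLOR_RGB2LAB)
    m=np.zeros((im.shape[0]+2,im.shape[1]+2),np.uint8)
    cv2.floodFill(lab,m,(int(u),int(v)),0,(tol,)*3,(tol,)*3,4|cv2.FLOODFILL_FIXED_RANGE|cv2.FLOODFILL_MASK_ONLY|(255<<8))
    return cv2.morphologyEx(m[1:-1,1:-1],cv2.MORPH_OPEN,np.ones((3,3)))
def shape(c,mask,z):
    cs,_=cv2.findContours(mask,cv2.RETR_EXTERNAL,cv2.CHAIN_APPROX_NONE)
    k=max(cs,key=cv2.contourArea)
    P=np.array([ray(c,u,v,z)[:2] for u,v in k[:,0]])
    (cx,cy),(w,h),a=cv2.minAreaRect((P*1000).astype(np.float32))
    b=cv2.boxPoints(((cx,cy),(w,h),a)); e=b[1]-b[0]; f=b[2]-b[1]
    L=e if np.linalg.norm(e)>np.linalg.norm(f) else f
    yaw=np.arctan2(L[1],L[0]); yaw=(yaw+np.pi/2)%np.pi-np.pi/2
    circ=cv2.minEnclosingCircle((P*1000).astype(np.float32))
    return (cx,cy),sorted((w,h)),yaw,circ
E
python3 - <<'E'
from bench import env
from h import *
c=env.read_camera("top"); im=c["color"]
print("cam",-np.array(c["R"]).T@c["t"])
o=im.copy()
for n,u,v,z,tol in [("ground",221,286,.048,14),("upper",163,232,.044,30),("roof",404,284,.054,14),("pillar",260,190,.064,25),("tank",314,266,.044,14),("padrect",465,242,.006,14),("padround",372,192,.006,14),("jar",200,192,.095,30),("glue",426,191,.11,40)]:
    m=grow(im,u,v,tol); o[m>0]=(255,0,255)
    a,wh,y,ci=shape(c,m,z)
    print(n,np.round(a,1),np.round(wh,1),"yaw %.3f"%y,"circ",np.round(ci[0],1),round(ci[1],1))
cv2.imwrite("pics/seg.png",cv2.resize(o[150:350,140:530,::-1],None,fx=2,fy=2))
E
```

```text
cam [ 0.41372206 -0.04054332  1.26862015]
ground [391.3 258.2] [ 58.7 105.6] yaw 0.007 circ [388.8 255.4] 56.8
upper [520.9 -15.3] [1301.5 1854.8] yaw -1.571 circ [569.7 -15.3] 1104.8
roof [ 394.3 -254.5] [23.4 44.4] yaw -0.604 circ [ 394.5 -253.5] 22.7
pillar [657.8 134.4] [47.8 49.3] yaw -0.785 circ [657.6 131.4] 27.2
tank [451.5 -17. ] [65.1 67.1] yaw 0.780 circ [452.7 -15.3] 35.6
padrect [ 514.5 -436.4] [ 75.2 117.9] yaw -0.103 circ [ 514.8 -434.5] 67.7
padround [ 659.9 -172.3] [78.3 82.3] yaw -0.013 circ [ 659.9 -172.3] 42.6
jar [647.1 304.8] [49.1 49.8] yaw 0.011 circ [647.1 304.7] 28.0
glue [ 640.8 -304.9] [21.5 24. ] yaw 1.561 circ [ 639.7 -305. ] 13.6
```

View pics/seg.png

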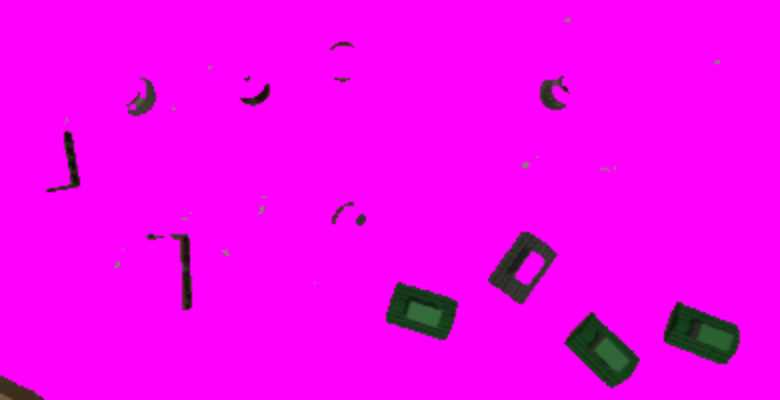

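```bash
cat >> h.py <<'E'
def plan(target,yaw,nmin=1,s=None,vm=48.):
    """rows (tool axes, mm, rad) from measured pose to world target TCP pos [m], tool down with yaw mod pi"""
    from bench import env
    s=s or env.observe()
    p=np.array(s["ee_pos"]);R0=Ro.from_euler("xyz",s["tool_rot"])
    best=None
    for k in (yaw,yaw+np.pi,yaw-np.pi):
        R1=Ro.from_euler("xyz",[np.pi,0,k]); rv=(R0.inv()*R1).as_rotvec()
        if best is None or np.linalg.norm(rv)<np.linalg.norm(best[0]): best=(rv,R1)
    rv,R1=best
    d=np.array(target)-p
    n=max(nmin,int(np.ceil(np.linalg.norm(d)*1000/vm)),int(np.ceil(np.linalg.norm(rv)/0.14)))
    print("from",np.round(p,4),np.round(s["tool_rot"],3),"n",n,"w",round(s["gripper_width"],4),"t",round(s["clock"],2),"F",np.round(s["wrist_force"],1))
    for i in range(n):
        Ri=R0*Ro.from_rotvec(rv*i/n)
        q=Ri.inv().apply(d/n)*1000
        print([float(x) for x in np.round(q,1)]+[float(x) for x in np.round(rv/n,3)])
E
python3 - <<'E'
import cv2
from bench import env
from h import *
c=env.read_camera("top"); im=c["color"]
h=cv2.cvtColor(im,cv2.COLOR_RGB2HSV)
for u,v in [(163,232),(160,222),(170,240),(150,240),(185,215),(177,230),(146,225)]: print(u,v,h[v,u])
m=np.zeros(h.shape[:2],np.uint8); r=h[210:250,150:182]
m[210:250,150:182]=((r[...,1]>90)&(r[...,2]>110)).astype(np.uint8)*255
print(shape(c,m,.044))
# tape
m[:]=0
plan([.391,.258,.20],.007)
E
```

```text
163 232 [ 16 134 122]
160 222 [ 16 133 119]
170 240 [ 16 140 109]
150 240 [ 16 119 124]
185 215 [ 19  45 107]
177 230 [ 17 113  36]
146 225 [ 16 117 135]
((542.5790405273438, 427.8970031738281), [70.54174041748047, 91.68289947509766], np.float32(0.15719056), ((544.31396484375, 428.79058837890625), 55.26687240600586))
from [0.1323 0.508  0.3024] [-3.141 -0.     2.887] n 8 w 0.0882 t 0.2 F [-0.1 -0.3  0.5]
[-39.2, -22.1, 12.8, -0.0, -0.0, -0.033]
[-38.4, -23.3, 12.8, -0.0, -0.0, -0.033]
[-37.6, -24.6, 12.8, -0.0, -0.0, -0.033]
[-36.8, -25.8, 12.8, -0.0, -0.0, -0.033]
[-36.0, -27.0, 12.8, -0.0, -0.0, -0.033]
[-35.0, -28.2, 12.8, -0.0, -0.0, -0.033]
[-34.1, -29.3, 12.8, -0.0, -0.0, -0.033]
[-33.1, -30.4, 12.8, -0.0, -0.0, -0.033]
```

Call:
apply_moves(targets=[[[1,-39,-22,13,0,0,-0.033],[1,-38,-23,13,0,0,-0.033],[1,-38,-25,13,0,0,-0.033],[1,-37,-26,13,0,0,-0.033],[1,-36,-27,13,0,0,-0.033],[1,-35,-28,13,0,0,-0.033],[1,-34,-29,13,0,0,-0.033],[1,-33,-30,13,0,0,-0.033]]], newtons=25)

```text
clock: 1.0
ee_pos: [0.3981, 0.2546, 0.1956]
tool_rot: [3.138, 0.002, -3.113]
wrist_force: [0.4, 0.7, 0.4]
gripper_width: 0.0878
```

Run:
```python
from bench import env
from h import *
c=env.read_camera("wrist"); im=c["color"]; cv2.imwrite("pics/w1.png",im[:,:,::-1])
print(np.round(-np.array(c["R"]).T@c["t"],3))
t=env.read_camera("top");print("upper",ray(t,165.1,230.2,.044))
print(proj(c,[.391,.258,.048]))
plan([.391,.258,.20],.007)
```

```text
[0.324 0.252 0.277]
upper [0.54918457 0.41447873 0.044     ]
[323.08250254 236.20802452]
from [0.3996 0.253  0.1946] [ 3.139e+00  1.000e-03 -3.118e+00] n 1 w 0.088 t 1.1 F [-0.5  0.2  0.3]
[8.5, 5.3, -5.4, 0.002, 0.0, 0.016]
```

View pics/w1.png

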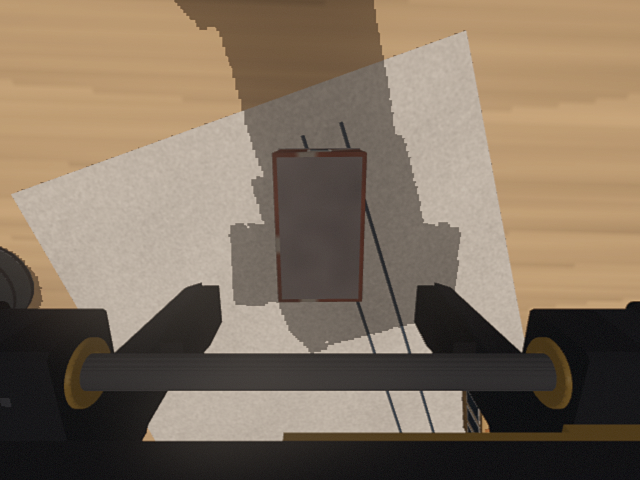

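The wrist picture shows the ground storey's top with corners (274,152), (366,152), (362,300) and (279,300). It lies squarely between the fingers.

Run:
```python
from bench import env
from h import *
c=env.read_camera("wrist")
P=np.array([ray(c,u,v,.048)[:2] for u,v in [(274,152),(366,152),(362,300),(279,300)]])
print(P, P.mean(0), P[0]-P[3],P[1]-P[2])
plan([.391,.258,.12],.01,2)
```

```text
[[0.33793041 0.22398903]
 [0.33659599 0.28141392]
 [0.43818499 0.28491298]
 [0.43952151 0.22630379]] [0.38805823 0.25415493] [-0.1015911  -0.00231476] [-0.10158901 -0.00349907]
from [0.3981 0.2546 0.1953] [ 3.139  0.    -3.118] n 2 w 0.088 t 1.15 F [-0.  -0.2  0.2]
[3.5, 1.7, 37.6, 0.001, 0.0, 0.007]
[3.5, 1.7, 37.6, 0.001, 0.0, 0.007]
```

Call:
apply_moves(targets=[[[1,4,1,20,0,0,0],[1,4,1,25,0,0,0],[1,0,0,25,0,0,0],[1,0,0,25,0,0,0],[1,0,0,20,0,0,0],[1,0,0,6,0,0,0]]])

```text
clock: 1.75
ee_pos: [0.3869, 0.2624, 0.0735]
tool_rot: [3.136, 0.006, -3.114]
wrist_force: [0.3, -0.6, 0.4]
gripper_width: 0.0883
```

Run:
```python
from h import *
plan([.390,.256,.072],.02)
```

```text
from [0.3869 0.2624 0.0735] [ 3.136  0.006 -3.114] n 1 w 0.0883 t 1.75 F [ 0.3 -0.6  0.4]
[-3.0, -6.4, 1.5, 0.006, 0.006, 0.008]
```

Call:
apply_moves(targets=[[[1,-3,-6,1,0.006,0.006,0.008],[0,0,0,0,0,0,0],[0,0,0,0,0,0,0],[0,0,0,0,0,0,0],[0,0,0,0,0,0,0],[0,0,0,0,0,0,0],[0,0,0,0,0,0,0]]])

```text
clock: 2.45
ee_pos: [0.3904, 0.2577, 0.0757]
tool_rot: [3.141, 0.003, -3.121]
wrist_force: [0.5, 0.5, -2.0]
gripper_width: 0.0594
```

Call:
apply_moves(targets=[[[0,0,0,-15,0,0,0],[0,0,0,-40,0,0,0],[0,0,0,-40,0,0,0],[0,0,0,-40,0,0,0],[0,0,0,-40,0,0,0]]], newtons=30)

```text
clock: 2.95
ee_pos: [0.3877, 0.2566, 0.2516]
tool_rot: [-3.138, -0.01, -3.122]
wrist_force: [1.0, 1.2, -2.4]
gripper_width: 0.0597
```

Run:
```python
from bench import env
from h import *
c=env.read_camera("wrist"); im=c["color"]; cv2.imwrite("pics/w2.png",im[:,:,::-1])
plan([.5145,-.436,.25],-.103,16)
```

```text
from [0.3895 0.2574 0.258 ] [-3.141  0.    -3.121] n 16 w 0.06 t 3.0 F [3.1 1.4 5.3]
[-6.9, -43.5, 0.5, -0.0, 0.0, 0.008]
[-7.3, -43.4, 0.5, -0.0, 0.0, 0.008]
[-7.6, -43.4, 0.5, -0.0, 0.0, 0.008]
[-7.9, -43.3, 0.5, -0.0, 0.0, 0.008]
[-8.3, -43.3, 0.5, -0.0, 0.0, 0.008]
[-8.6, -43.2, 0.5, -0.0, 0.0, 0.008]
[-8.9, -43.1, 0.5, -0.0, 0.0, 0.008]
[-9.3, -43.1, 0.5, -0.0, 0.0, 0.008]
[-9.6, -43.0, 0.5, -0.0, 0.0, 0.008]
[-9.9, -42.9, 0.5, -0.0, 0.0, 0.008]
[-10.3, -42.8, 0.5, -0.0, 0.0, 0.008]
[-10.6, -42.7, 0.5, -0.0, 0.0, 0.008]
[-10.9, -42.7, 0.5, -0.0, 0.0, 0.008]
[-11.2, -42.6, 0.5, -0.0, 0.0, 0.008]
[-11.6, -42.5, 0.5, -0.0, 0.0, 0.008]
[-11.9, -42.4, 0.5, -0.0, 0.0, 0.008]
```

View pics/w2.png

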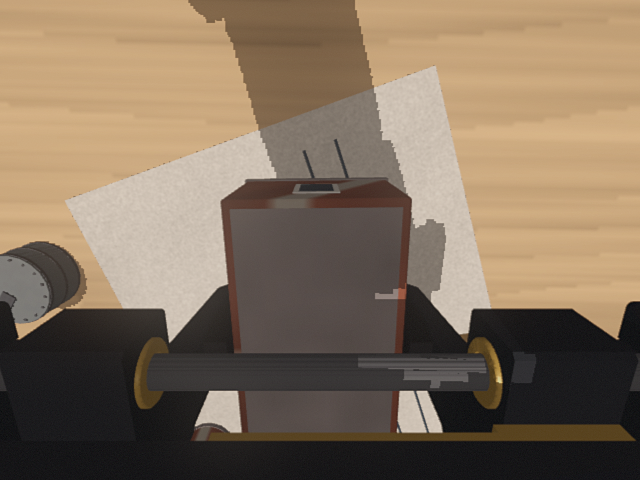

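Held at 60 mm, nearly square: the top edge of the far end runs (222,200) to (411,198). I'll check the offset along its length.

Run:
```python
from bench import env
from h import *
c=env.read_camera("wrist"); s=env.observe()
z=s["ee_pos"][2]-.045-.031+.048
a=ray(c,222,201,z);b=ray(c,411,199,z);print(a,b,s["ee_pos"],"centre x",(a+b)[0]/2+.052)
```

```text
[0.33741923 0.22516475 0.22676422] [0.33551226 0.28586527 0.22676422] [0.38942911 0.25735931 0.25476422] centre x 0.3884657422098173
```

Call:
apply_moves(targets=[[[0,-7,-43,1,0,0,0.008],[0,-7,-43,1,0,0,0.008],[0,-8,-43,0,0,0,0.008],[0,-8,-43,0,0,0,0.008],[0,-8,-43,0,0,0,0.008],[0,-9,-43,0,0,0,0.008],[0,-9,-43,0,0,0,0.008],[0,-9,-43,0,0,0,0.008]]])

```text
clock: 3.85
ee_pos: [0.4506, -0.0952, 0.2457]
tool_rot: [3.139, -0.008, 3.105]
wrist_force: [-0.2, 0.3, -2.1]
gripper_width: 0.0599
```

Call:
apply_moves(targets=[[[0,-10,-43,0,0,0,0.008],[0,-10,-43,0,0,0,0.008],[0,-10,-43,0,0,0,0.008],[0,-11,-43,0,0,0,0.008],[0,-11,-43,0,0,0,0.008],[0,-11,-40,0,0,0,0.008],[0,-11,-30,0,0,0,0.008],[0,0,0,0,0,0,0]]])

```text
clock: 4.65
ee_pos: [0.5037, -0.4006, 0.23]
tool_rot: [3.13, -0.02, 3.039]
wrist_force: [-0.4, 0.3, -1.6]
gripper_width: 0.0596
```

Run:
```python
from bench import env
from h import *
c=env.read_camera("wrist"); im=c["color"]; cv2.imwrite("pics/w3.png",im[:,:,::-1])
plan([.5145,-.436,.20],-.103,2)
```

```text
from [ 0.5036 -0.3988  0.2299] [ 3.128 -0.021  3.04 ] n 2 w 0.0594 t 4.7 F [-0.   0.2 -2.9]
[-7.6, -18.1, 14.5, 0.007, -0.011, 0.001]
[-7.5, -18.0, 14.7, 0.007, -0.011, 0.001]
```

View pics/w3.png

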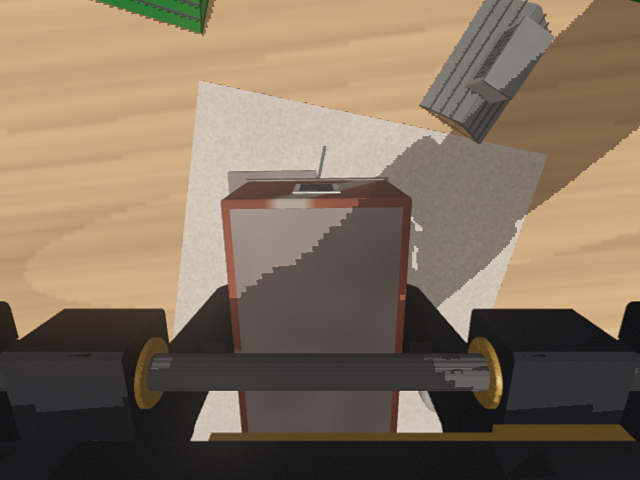

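Call:
apply_moves(targets=[[[0,-8,-18,15,0.007,-0.011,0],[0,-8,-18,15,0.007,-0.011,0],[0,0,0,0,0,0,0]]])

```text
clock: 5.0
ee_pos: [0.5157, -0.434, 0.1958]
tool_rot: [3.139, -0.001, 3.042]
wrist_force: [0.4, 0.8, -2.8]
gripper_width: 0.0596
```

Run:
```python
from h import *
plan([.5155,-.437,.10],-.103,4)
```

```text
from [ 0.5157 -0.434   0.1958] [ 3.139e+00 -1.000e-03  3.042e+00] n 4 w 0.0596 t 5.0 F [ 0.4  0.8 -2.8]
[-0.1, -0.8, 23.9, 0.001, -0.0, 0.001]
[-0.1, -0.8, 23.9, 0.001, -0.0, 0.001]
[-0.1, -0.8, 23.9, 0.001, -0.0, 0.001]
[-0.0, -0.8, 23.9, 0.001, -0.0, 0.001]
```

Call:
apply_moves(targets=[[[0,0,-1,24,0,0,0],[0,0,-1,24,0,0,0],[0,0,-1,24,0,0,0],[0,0,0,22,0,0,0],[0,0,0,10,0,0,0],[0,0,0,0,0,0,0]]])

```text
clock: 5.6
ee_pos: [0.5158, -0.4288, 0.0899]
tool_rot: [3.136, -0.004, 3.047]
wrist_force: [0.0, -0.2, -1.5]
gripper_width: 0.0599
```

Run:
```python
from h import *
plan([.5155,-.437,.082],-.103)
```

```text
from [ 0.5158 -0.4288  0.0899] [ 3.136 -0.004  3.047] n 1 w 0.0599 t 5.6 F [ 0.  -0.2 -1.5]
[-0.5, -8.2, 7.8, 0.006, -0.004, 0.009]
```

Call:
apply_moves(targets=[[[0,0,-8,0,0.006,-0.004,0.009],[0,0,0,0,0,0,0],[0,0,0,4,0,0,0],[0,0,0,0,0,0,0]]])

```text
clock: 6.0
ee_pos: [0.516, -0.4377, 0.0898]
tool_rot: [-3.137, 0.004, 3.038]
wrist_force: [0.2, 0.6, -1.7]
gripper_width: 0.0596
```

Run:
```python
from h import *
plan([.5155,-.437,.082],-.103)
```

```text
from [ 0.516  -0.4377  0.0898] [-3.137  0.004  3.038] n 1 w 0.0596 t 6.0 F [ 0.2  0.6 -1.7]
[0.6, 0.7, 7.8, -0.004, 0.004, -0.0]
```

Call:
apply_moves(targets=[[[0,0,0,5,0,0,0],[0,0,0,2,0,0,0],[0,0,0,0,0,0,0]]])

```text
clock: 6.3
ee_pos: [0.5161, -0.4379, 0.0828]
tool_rot: [-3.137, 0.005, 3.038]
wrist_force: [0.2, 0.3, -2.0]
gripper_width: 0.0597
```

Call:
apply_moves(targets=[[[0,0,0,2,0,0,0],[0,0,0,0,0,0,0]]])

```text
clock: 6.5
ee_pos: [0.5163, -0.4381, 0.0816]
tool_rot: [-3.136, 0.006, 3.038]
wrist_force: [-0.0, 0.4, -1.8]
gripper_width: 0.0598
```

Call:
apply_moves(targets=[[[0,0,0,2,0,0,0],[0,0,0,0,0,0,0],[0,0,0,1,0,0,0],[0,0,0,0,0,0,0]]])

```text
clock: 6.9
ee_pos: [0.5167, -0.4383, 0.0815]
tool_rot: [-3.135, 0.007, 3.038]
wrist_force: [-0.6, 0.3, 0.2]
gripper_width: 0.0599
```

Contact: the wrist force has returned to zero. Now I'll release.

Call:
apply_moves(targets=[[[1,0,0,0,0,0,0],[1,0,0,0,0,0,0],[1,0,0,0,0,0,0],[1,0,0,0,0,0,0],[1,0,0,-30,0,0,0],[1,0,0,-40,0,0,0],[1,0,0,-40,0,0,0],[1,0,0,-40,0,0,0]]])

```text
clock: 7.7
ee_pos: [0.5146, -0.4362, 0.2284]
tool_rot: [3.139, -0.002, 3.038]
wrist_force: [1.1, -0.4, 1.1]
gripper_width: 0.0881
```

Run:
```python
from bench import env
from h import *
c=env.read_camera("wrist"); im=c["color"]; cv2.imwrite("pics/w4.png",im[:,:,::-1])
plan([.549,.414,.24],.165,18)
```

```text
from [ 0.5158 -0.4374  0.2365] [-3.136  0.006  3.038] n 18 w 0.0879 t 7.75 F [ 0.9 -0.2  5.9]
[3.0, 47.2, -0.5, -0.0, 0.0, -0.015]
[2.3, 47.3, -0.5, -0.0, 0.0, -0.015]
[1.6, 47.3, -0.4, -0.0, 0.0, -0.015]
[0.9, 47.3, -0.4, -0.0, 0.0, -0.015]
[0.2, 47.3, -0.4, -0.0, 0.0, -0.015]
[-0.5, 47.3, -0.4, -0.0, 0.0, -0.015]
[-1.2, 47.3, -0.4, -0.0, 0.0, -0.015]
[-1.9, 47.3, -0.4, -0.0, 0.0, -0.015]
[-2.6, 47.3, -0.3, -0.0, 0.0, -0.015]
[-3.3, 47.2, -0.3, -0.0, 0.0, -0.015]
[-4.0, 47.2, -0.3, -0.0, 0.0, -0.015]
[-4.7, 47.1, -0.3, -0.0, 0.0, -0.015]
[-5.4, 47.0, -0.3, -0.0, 0.0, -0.015]
[-6.1, 46.9, -0.3, -0.0, 0.0, -0.015]
[-6.8, 46.8, -0.3, -0.0, 0.0, -0.015]
[-7.5, 46.7, -0.2, -0.0, 0.0, -0.015]
[-8.2, 46.6, -0.2, -0.0, 0.0, -0.015]
[-8.9, 46.5, -0.2, -0.0, 0.0, -0.015]
```

View pics/w4.png

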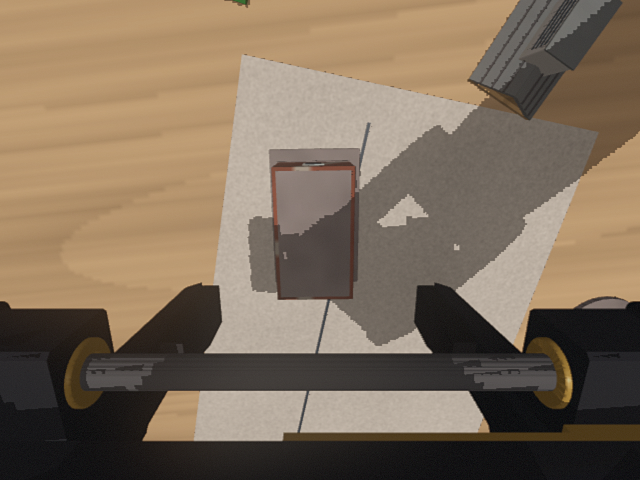

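The ground storey sits on the slab: its top spans about (271,166) to (353,299), with slab margin visible around it. Next is the upper storey; I'll check the placing from the top camera once the arm is clear.

Call:
apply_moves(targets=[[[1,3,47,0,0,0,-0.015],[1,2,47,0,0,0,-0.015],[1,2,47,0,0,0,-0.015],[1,1,47,0,0,0,-0.015],[1,0,47,0,0,0,-0.015],[1,0,47,0,0,0,-0.015],[1,-1,47,0,0,0,-0.015],[1,-2,47,0,0,0,-0.015]]])

```text
clock: 8.55
ee_pos: [0.5292, -0.0539, 0.2342]
tool_rot: [-3.128, 0.013, -3.129]
wrist_force: [0.2, -0.7, -0.2]
gripper_width: 0.088
```

Call:
apply_moves(targets=[[[1,-3,47,0,0,0,-0.015],[1,-3,47,0,0,0,-0.015],[1,-4,47,0,0,0,-0.015],[1,-5,47,0,0,0,-0.015],[1,-5,47,0,0,0,-0.015],[1,-6,47,0,0,0,-0.015],[1,-7,47,0,0,0,-0.015],[1,-7,47,0,0,0,-0.015]]])

```text
clock: 9.35
ee_pos: [0.5422, 0.3402, 0.2294]
tool_rot: [-3.126, 0.016, -3.005]
wrist_force: [1.1, -0.2, 0.4]
gripper_width: 0.0882
```

Run:
```python
from bench import env
from h import *
t=env.read_camera("top"); im=t["color"]; cv2.imwrite("pics/t2.png",cv2.resize(im[200:290,420:510,::-1],None,fx=6,fy=6,interpolation=cv2.INTER_CUBIC))
m=grow(im,464,243,10); print(shape(t,m,.054), proj(t,[.5145,-.436,.054]))
c=env.read_camera("wrist"); im=c["color"]; cv2.imwrite("pics/w5.png",im[:,:,::-1])
plan([.549,.414,.24],.165)
```

```text
((516.5138549804688, -440.76104736328125), [54.26396942138672, 99.64563751220703], np.float32(-0.099616766), ((516.6087036132812, -441.157470703125), 54.67572784423828)) [469.62160123 239.72000503]
from [0.5412 0.3431 0.2286] [-3.127  0.015 -3.   ] n 2 w 0.0879 t 9.45 F [-0.1 -1.2 -0.7]
[-9.0, 34.5, -6.1, -0.007, 0.008, -0.012]
[-9.3, 34.4, -5.9, -0.007, 0.008, -0.012]
```

View pics/t2.png

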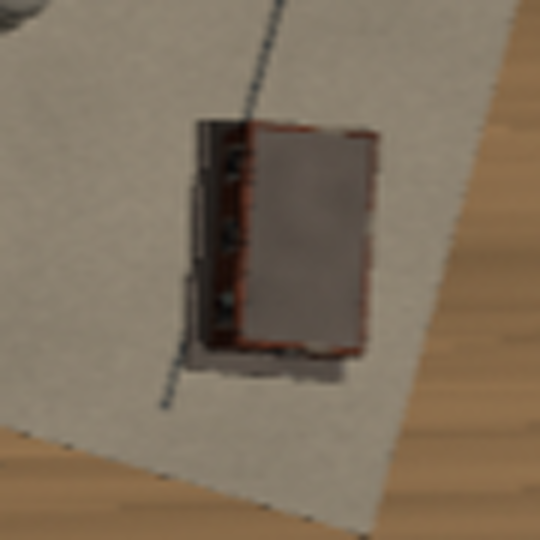

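View pics/w5.png

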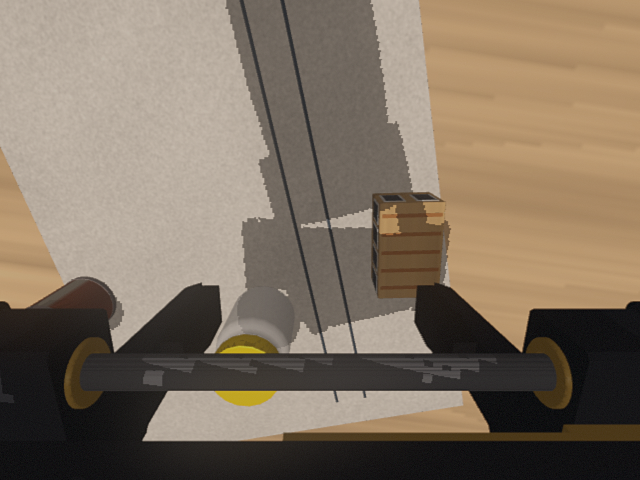

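The ground storey measures (516.5,-440.8) with yaw -0.100, against the pad's (514.5,-436.4) and -0.103. That is about 5 mm off, inside the 10 mm allowed. The upper storey shows at about (410,250) in the wrist view, so I'll enlarge it.

Run:
```python
import cv2
im=cv2.imread("pics/w5.png")
cv2.imwrite("pics/w5c.png",cv2.resize(im[180:310,350:470],None,fx=4.5,fy=4.5,interpolation=cv2.INTER_CUBIC))
```

```text
(no output)
```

View pics/w5c.png

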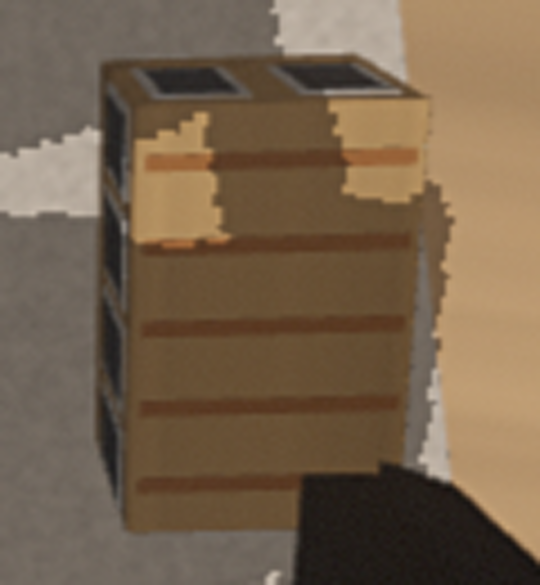

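Run:
```python
from bench import env
from h import *
c=env.read_camera("wrist")
A,B,C=[ray(c,u,v,.044)[:2] for u,v in [(380,202.9),(445.6,201.1),(378.2,297.8)]]
print(A,B,C,"len",np.linalg.norm(A-C),np.linalg.norm(A-B),"ctr",(B+C)/2,"yaw",np.arctan2(*(C-A)[::-1]),np.arctan2(-(B-A)[0],(B-A)[1]))
plan([.549,.414,.20],.165,2)
```

```text
[0.51477226 0.38353817] [0.50630395 0.43196975] [0.5928598  0.39741077] len 0.07931023865907974 0.04916635493118233 ctr [0.54958188 0.41469026] yaw 0.17582016743165493 0.17310100434081344
from [0.5417 0.3405 0.2286] [-3.126  0.015 -3.002] n 2 w 0.0883 t 9.5 F [0.1 0.3 0.6]
[-8.5, 36.1, 13.9, -0.008, 0.007, -0.013]
[-9.1, 35.9, 14.1, -0.008, 0.007, -0.013]
```

Call:
apply_moves(targets=[[[1,-8,36,14,-0.008,0.007,-0.015],[1,-9,36,14,-0.008,0.007,-0.015],[1,0,0,0,0,0,0]]])

```text
clock: 9.8
ee_pos: [0.5498, 0.4129, 0.1991]
tool_rot: [-3.141, 0.001, -2.975]
wrist_force: [-0.2, -1.1, -0.5]
gripper_width: 0.0882
```

Run:
```python
from h import *
plan([.549,.4145,.10],.174,3)
```

```text
from [0.5498 0.4129 0.1991] [-3.141e+00  1.000e-03 -2.975e+00] n 3 w 0.0882 t 9.8 F [-0.2 -1.1 -0.5]
[0.2, 0.6, 33.0, -0.0, 0.0, -0.002]
[0.2, 0.6, 33.0, -0.0, 0.0, -0.002]
[0.2, 0.6, 33.0, -0.0, 0.0, -0.002]
```

Call:
apply_moves(targets=[[[1,0,1,30,0,0,0],[1,0,1,30,0,0,0],[1,0,0,30,0,0,0],[1,0,0,15,0,0,0],[1,0,0,10,0,0,0],[1,0,0,0,0,0,0]]])

```text
clock: 10.4
ee_pos: [0.5538, 0.4075, 0.0837]
tool_rot: [-3.141, 0.006, -2.982]
wrist_force: [-0.5, -0.2, -0.4]
gripper_width: 0.0882
```

Run:
```python
from h import *
plan([.549,.4145,.070],.174)
```

```text
from [0.5538 0.4075 0.0837] [-3.141  0.006 -2.982] n 1 w 0.0882 t 10.4 F [-0.5 -0.2 -0.4]
[3.7, 7.7, 13.7, -0.001, 0.006, -0.015]
```

Call:
apply_moves(targets=[[[1,4,8,0,0,0.006,-0.015],[1,0,0,12,0,0,0],[1,0,0,0,0,0,0],[0,0,0,0,0,0,0],[0,0,0,0,0,0,0],[0,0,0,0,0,0,0],[0,0,0,0,0,0,0],[0,0,0,0,0,0,0]]])

```text
clock: 11.2
ee_pos: [0.5498, 0.4161, 0.0758]
tool_rot: [3.14, 0.007, -2.966]
wrist_force: [-0.9, 1.0, -0.7]
gripper_width: 0.0505
```

Call:
apply_moves(targets=[[[0,0,0,-15,0,0,0],[0,0,0,-40,0,0,0],[0,0,0,-40,0,0,0],[0,0,0,-40,0,0,0],[0,0,0,-40,0,0,0],[0,0,0,0,0,0,0]]])

```text
clock: 11.8
ee_pos: [0.5479, 0.4151, 0.2613]
tool_rot: [3.141, 0.006, -2.966]
wrist_force: [0.0, -0.0, -0.6]
gripper_width: 0.0493
```

Run:
```python
from bench import env
from h import *
c=env.read_camera("wrist"); im=c["color"]; cv2.imwrite("pics/w6.png",im[:,:,::-1])
plan([.5165,-.440,.26],-.10,20)
```

```text
from [0.5474 0.4148 0.2581] [-3.141e+00  2.000e-03 -2.966e+00] n 20 w 0.0499 t 11.85 F [-0.3  1.1 -2. ]
[9.0, -41.8, -0.1, -0.0, 0.0, 0.014]
[8.4, -41.9, -0.1, -0.0, 0.0, 0.014]
[7.8, -42.0, -0.1, -0.0, 0.0, 0.014]
[7.2, -42.1, -0.1, -0.0, 0.0, 0.014]
[6.7, -42.2, -0.1, -0.0, 0.0, 0.014]
[6.1, -42.3, -0.1, -0.0, 0.0, 0.014]
[5.5, -42.4, -0.1, -0.0, 0.0, 0.014]
[4.9, -42.5, -0.1, -0.0, 0.0, 0.014]
[4.3, -42.5, -0.1, -0.0, 0.0, 0.014]
[3.7, -42.6, -0.1, -0.0, 0.0, 0.014]
[3.2, -42.6, -0.1, -0.0, 0.0, 0.014]
[2.6, -42.7, -0.1, -0.0, 0.0, 0.014]
[2.0, -42.7, -0.1, -0.0, 0.0, 0.014]
[1.4, -42.7, -0.1, -0.0, 0.0, 0.014]
[0.8, -42.8, -0.1, -0.0, 0.0, 0.014]
[0.2, -42.8, -0.1, -0.0, 0.0, 0.014]
[-0.4, -42.8, -0.1, -0.0, 0.0, 0.014]
[-1.0, -42.8, -0.1, -0.0, 0.0, 0.014]
[-1.6, -42.7, -0.1, -0.0, 0.0, 0.014]
[-2.1, -42.7, -0.1, -0.0, 0.0, 0.014]
```

View pics/w6.png

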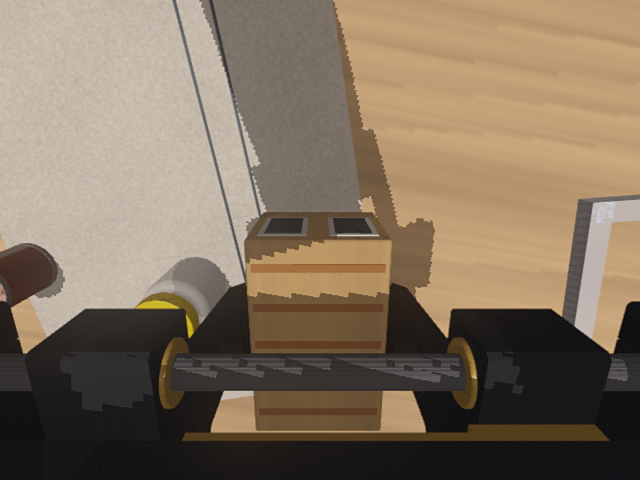

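The upper storey is held square at 50 mm: its far top edge is at row 240 and its near one at row 430. I'll measure its offset in the tool and carry it over.

Run:
```python
from bench import env
from h import *
c=env.read_camera("wrist"); s=env.observe()
z=s["ee_pos"][2]-.0745+.044
R=Ro.from_euler("xyz",s["tool_rot"])
for u,v in [(246,240),(391,240),(256,430),(381,430)]: print(R.inv().apply(ray(c,u,v,z)-s["ee_pos"])*1000)
```

```text
[ 38.45671343 -24.51319888  30.65088267]
[38.49197963 24.58663536 30.55563044]
[-41.64127082 -25.11110263  30.43727815]
[-41.54369492  25.31550652  30.33961654]
```

Call:
apply_moves(targets=[[[0,9,-43,0,0,0,0.014],[0,8,-43,0,0,0,0.014],[0,8,-43,0,0,0,0.014],[0,7,-43,0,0,0,0.014],[0,7,-43,0,0,0,0.014],[0,6,-43,0,0,0,0.014],[0,6,-43,0,0,0,0.014],[0,5,-43,0,0,0,0.014]]])

```text
clock: 12.7
ee_pos: [0.5279, 0.0573, 0.243]
tool_rot: [-3.137, -0.027, -3.075]
wrist_force: [0.5, 0.5, -2.3]
gripper_width: 0.0499
```

Call:
apply_moves(targets=[[[0,4,-43,0,0,0,0.014],[0,4,-43,0,0,0,0.014],[0,3,-43,0,0,0,0.014],[0,3,-43,0,0,0,0.014],[0,2,-43,0,0,0,0.014],[0,1,-43,0,0,0,0.014],[0,1,-43,0,0,0,0.014],[0,0,-43,0,0,0,0.014]]])

```text
clock: 13.5
ee_pos: [0.5074, -0.2995, 0.2328]
tool_rot: [3.139, -0.048, 3.091]
wrist_force: [0.4, -0.2, -1.8]
gripper_width: 0.0496
```

Run:
```python
from h import *
plan([.5165,-.440,.25],-.10,4)
```

```text
from [ 0.5074 -0.2995  0.2328] [ 3.139 -0.048  3.091] n 4 w 0.0496 t 13.5 F [ 0.4 -0.2 -1.8]
[-3.8, -35.0, -4.6, 0.0, -0.012, 0.012]
[-4.3, -34.9, -4.5, 0.0, -0.012, 0.012]
[-4.8, -34.9, -4.5, 0.0, -0.012, 0.012]
[-5.3, -34.8, -4.4, 0.0, -0.012, 0.012]
```

Call:
apply_moves(targets=[[[0,-4,-36,-5,0,-0.012,0.012],[0,-4,-36,-5,0,-0.012,0.012],[0,-5,-36,-5,0,-0.012,0.012],[0,-5,-34,-4,0,-0.012,0.012],[0,0,0,0,0,0,0]]])

```text
clock: 14.0
ee_pos: [0.5114, -0.4516, 0.2406]
tool_rot: [3.129, -0.012, 3.035]
wrist_force: [-0.2, 0.7, -2.0]
gripper_width: 0.0497
```

Run:
```python
from bench import env
from h import *
c=env.read_camera("wrist"); im=c["color"]; cv2.imwrite("pics/w7.png",im[:,:,::-1])
plan([.515,-.440,.16],-.10,3)
```

```text
from [ 0.5117 -0.4497  0.2402] [ 3.127 -0.013  3.036] n 3 w 0.0497 t 14.05 F [-0.1  0.5 -2.4]
[-1.1, 2.9, 26.8, 0.005, -0.004, -0.002]
[-1.0, 3.1, 26.7, 0.005, -0.004, -0.002]
[-0.9, 3.2, 26.7, 0.005, -0.004, -0.002]
```

View pics/w7.png

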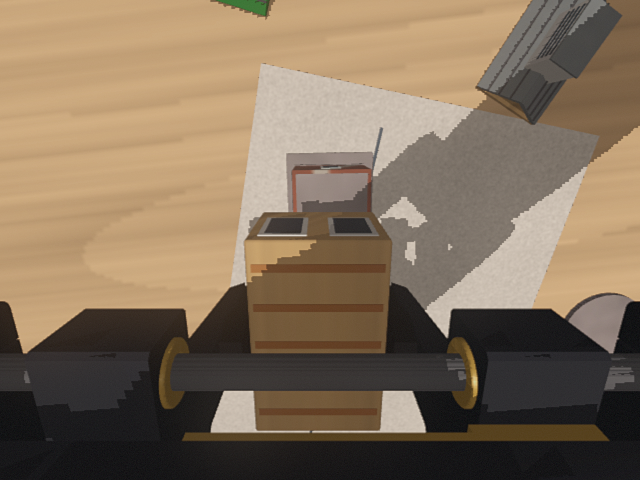

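The upper storey hangs over the ground storey, whose far top edge runs (293,169) to (372,168). I'll cross-check the ground position with it.

Run:
```python
from bench import env
from h import *
im=cv2.imread("pics/w7.png"); cv2.imwrite("pics/w7c.png",cv2.resize(im[145:215,270:400],None,fx=6,fy=6,interpolation=cv2.INTER_CUBIC))
c=env.read_camera("wrist")
a,b=[ray(c,u,v,.054)[:2] for u,v in [(293,170),(372,169)]]
m=(a+b)/2; y=np.arctan2(-(b-a)[0],(b-a)[1]); print(a,b,y,np.linalg.norm(a-b), m+.052*np.array([np.cos(y),np.sin(y)]))
```

```text
[ 0.46054524 -0.46063742] [ 0.46608473 -0.40200773] -0.09420304354603584 0.05889079804477521 [ 0.51508442 -0.43621389]
```

View pics/w7c.png

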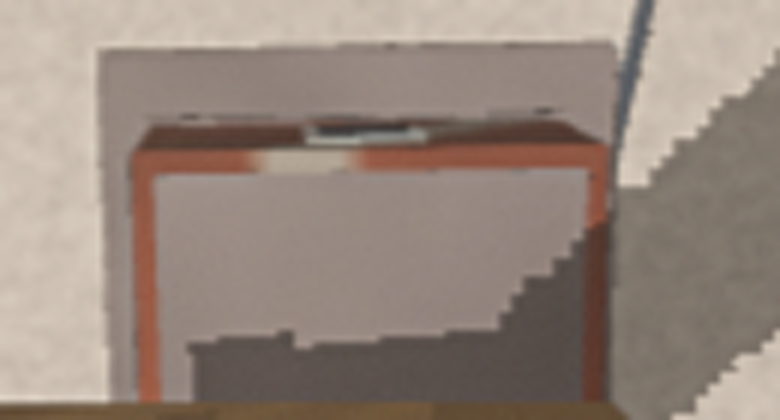

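Run:
```python
from bench import env
from h import *
c=env.read_camera("wrist")
a,b=[ray(c,u,v,.006)[:2] for u,v in [(286.7,153.3),(372.5,152.5)]]
m=(a+b)/2; y=np.arctan2(-(b-a)[0],(b-a)[1]); print(a,b,y,np.linalg.norm(a-b), m+.060*np.array([np.cos(y),np.sin(y)]))
plan([.514,-.438,.16],-.10,3)
```

```text
[ 0.45018262 -0.46602377] [ 0.45728591 -0.39184116] -0.09546305344759583 0.074521913304429 [ 0.51346108 -0.43465155]
from [ 0.5126 -0.4475  0.2413] [ 3.128 -0.012  3.039] n 3 w 0.0496 t 14.15 F [-0.8 -0.1 -0.9]
[-0.5, 2.8, 27.1, 0.005, -0.004, -0.001]
[-0.4, 2.9, 27.1, 0.005, -0.004, -0.001]
[-0.3, 3.1, 27.1, 0.005, -0.004, -0.001]
```

Call:
apply_moves(targets=[[[0,0,3,27,0.005,-0.004,0],[0,0,3,27,0.005,-0.004,0],[0,0,3,27,0.005,-0.004,0],[0,0,0,0,0,0,0]]])

```text
clock: 14.55
ee_pos: [0.5141, -0.4317, 0.1578]
tool_rot: [3.141, -0.001, 3.044]
wrist_force: [-0.5, 1.1, -2.1]
gripper_width: 0.05
```

Run:
```python
from h import *
plan([.5145,-.4375,.135],-.10,1)
```

```text
from [ 0.5141 -0.4317  0.1578] [ 3.141e+00 -1.000e-03  3.044e+00] n 1 w 0.05 t 14.55 F [-0.5  1.1 -2.1]
[-1.0, -5.7, 22.8, 0.001, -0.001, 0.003]
```

Call:
apply_moves(targets=[[[0,0,-5,10,0,0,0],[0,0,0,10,0,0,0],[0,0,0,0,0,0,0]]])

```text
clock: 14.85
ee_pos: [0.5146, -0.4362, 0.1392]
tool_rot: [-3.14, 0.001, 3.047]
wrist_force: [0.8, -0.7, -0.8]
gripper_width: 0.0495
```

Run:
```python
from h import *
plan([.5145,-.4375,.131],-.10,1)
```

```text
from [ 0.5146 -0.4362  0.1392] [-3.140e+00  1.000e-03  3.047e+00] n 1 w 0.0495 t 14.85 F [ 0.8 -0.7 -0.8]
[0.0, -1.3, 8.2, -0.001, 0.001, 0.005]
```

Call:
apply_moves(targets=[[[0,0,-1,5,0,0,0],[0,0,0,2,0,0,0],[0,0,0,0,0,0,0],[0,0,0,0,0,0,0]]])

```text
clock: 15.25
ee_pos: [0.5149, -0.4381, 0.1336]
tool_rot: [-3.138, 0.003, 3.046]
wrist_force: [-0.3, 1.0, -2.3]
gripper_width: 0.0495
```

Call:
apply_moves(targets=[[[0,0,0,2,0,0,0],[0,0,0,0,0,0,0]]])

```text
clock: 15.45
ee_pos: [0.515, -0.4383, 0.1319]
tool_rot: [-3.138, 0.003, 3.046]
wrist_force: [-0.0, -0.2, -1.2]
gripper_width: 0.0496
```

Call:
apply_moves(targets=[[[0,0,0,2,0,0,0],[0,0,0,0,0,0,0]]])

```text
clock: 15.65
ee_pos: [0.5151, -0.4384, 0.1301]
tool_rot: [-3.137, 0.004, 3.046]
wrist_force: [-1.2, -0.3, -0.8]
gripper_width: 0.0498
```

Call:
apply_moves(targets=[[[0,0,0,1,0,0,0],[0,0,0,0,0,0,0]]])

```text
clock: 15.85
ee_pos: [0.5151, -0.4385, 0.13]
tool_rot: [-3.137, 0.004, 3.046]
wrist_force: [-0.4, 0.9, -1.0]
gripper_width: 0.0498
```

Call:
apply_moves(targets=[[[0,0,0,1,0,0,0],[1,0,0,0,0,0,0],[1,0,0,0,0,0,0],[1,0,0,0,0,0,0],[1,0,0,0,0,0,0],[1,0,0,-30,0,0,0],[1,0,0,-40,0,0,0],[1,0,0,-40,0,0,0]]])

```text
clock: 16.65
ee_pos: [0.5137, -0.4368, 0.2359]
tool_rot: [3.138, -0.004, 3.046]
wrist_force: [-0.1, 0.1, 0.4]
gripper_width: 0.0881
```

Run:
```python
from bench import env
from h import *
c=env.read_camera("wrist"); im=c["color"]; cv2.imwrite("pics/w8.png",im[:,:,::-1])
plan([.394,-.254,.22],-.604,1)
```

```text
from [ 0.5148 -0.438   0.244 ] [-3.137  0.004  3.046] n 5 w 0.0884 t 16.7 F [ 0.3 -0.6  6.4]
[27.6, 34.3, 4.5, -0.001, 0.001, 0.102]
[30.9, 31.4, 4.6, -0.001, 0.001, 0.102]
[33.9, 28.1, 4.6, -0.001, 0.001, 0.102]
[36.6, 24.5, 4.7, -0.001, 0.001, 0.102]
[38.9, 20.6, 4.7, -0.001, 0.001, 0.102]
```

View pics/w8.png

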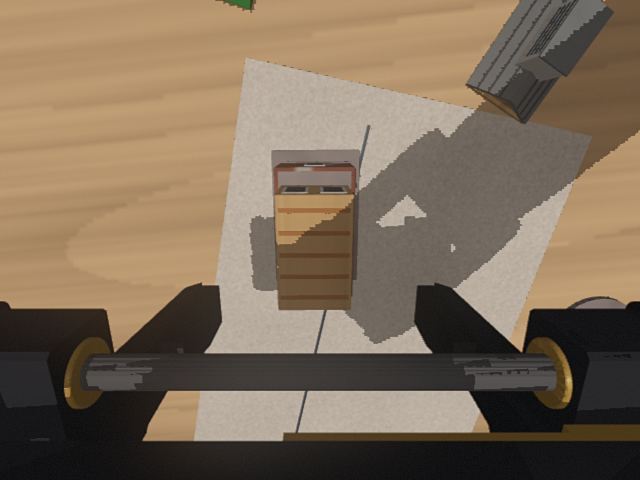

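The upper storey stands square and centred on the ground storey, with its top at about (276,193) to (354,310). Now the grey roof.

Call:
apply_moves(targets=[[[1,28,34,4,0,0,0.102],[1,31,31,4,0,0,0.102],[1,34,28,4,0,0,0.102],[1,37,25,4,0,0,0.102],[1,39,21,4,0,0,0.102],[1,0,0,0,0,0,0]]])

```text
clock: 17.3
ee_pos: [0.3897, -0.2467, 0.2203]
tool_rot: [-3.138, 0.011, 2.514]
wrist_force: [0.4, -1.1, 0.3]
gripper_width: 0.0881
```

Run:
```python
from bench import env
from h import *
c=env.read_camera("wrist"); im=c["color"]; cv2.imwrite("pics/w9.png",im[:,:,::-1])
t=env.read_camera("top"); cv2.imwrite("pics/t3.png",cv2.resize(t["color"][200:290,420:510,::-1],None,fx=6,fy=6,interpolation=cv2.INTER_CUBIC))
print(proj(c,[.394,-.254,.054]))
plan([.394,-.254,.18],-.604,1)
```

```text
[314.26893939 246.16544119]
from [ 0.3923 -0.2507  0.222 ] [-3.137  0.017  2.516] n 1 w 0.088 t 17.4 F [ 0.1 -0.3 -0.2]
[-2.6, -1.4, 42.0, -0.005, 0.017, -0.021]
```

View pics/w9.png

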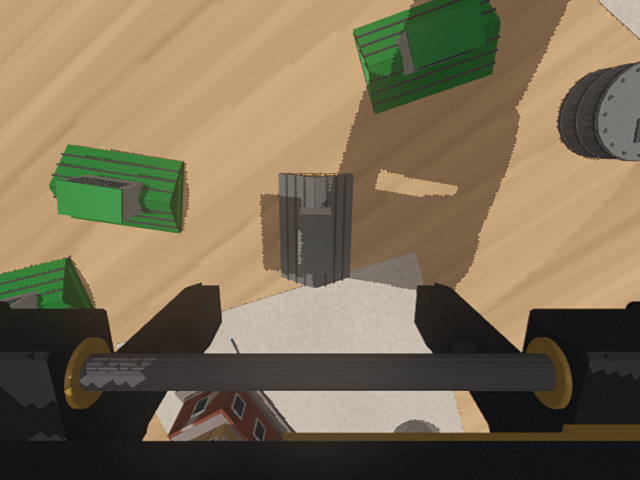

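View pics/t3.png

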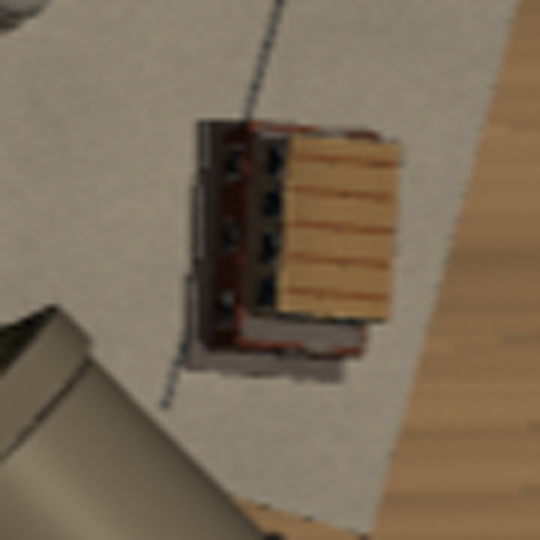

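Run:
```python
from bench import env
from h import *
t=env.read_camera("top")
K=np.array([[288,136],[402,142],[388,322],[276,316]])/6+[420,200]-.5*5/6
P=np.array([ray(t,u,v,.098)[:2] for u,v in K]);print("upper",P.mean(0),np.linalg.norm(P[0]-P[3]),np.linalg.norm(P[0]-P[1]),P[0]-P[3])
G=np.array([[250,121],[378,132],[366,357],[238,345]])/6+[420,200]-.5*5/6
P=np.array([ray(t,u,v,.054)[:2] for u,v in G]);print("ground",P.mean(0),np.linalg.norm(P[0]-P[3]),np.linalg.norm(P[0]-P[1]))
im=cv2.imread("pics/w9.png");im=cv2.convertScaleAbs(im,alpha=1.8,beta=10);cv2.imwrite("pics/w9c.png",cv2.resize(im[160:300,250:380],None,fx=4.2,fy=4.2,interpolation=cv2.INTER_CUBIC))
```

```text
upper [ 0.51606951 -0.43873494] 0.08056537788310485 0.05046984040028569 [ 0.08020095 -0.0076543 ]
ground [ 0.51557713 -0.43958659] 0.10389818727783603 0.05893721809831027
```

View pics/w9c.png

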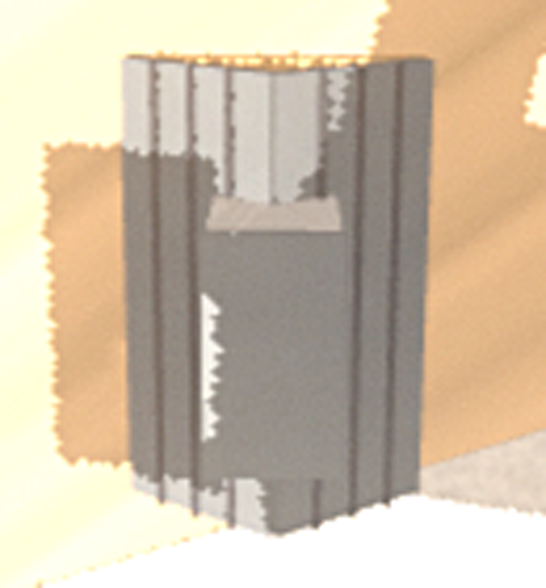

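The ventilator top is centred at about (315,244), within 2 px of the predicted (314,246), and aligned with the tool. The stack checks out: upper storey (516.1,-438.7), ground storey (515.6,-439.6). Now I'll go down to the ventilator.

Call:
apply_moves(targets=[[[1,-3,-2,30,-0.005,0.017,-0.01],[1,0,0,30,0,0,0],[1,0,0,30,0,0,0],[1,0,0,20,0,0,0],[1,0,0,0,0,0,0]]])

```text
clock: 17.95
ee_pos: [0.3993, -0.2634, 0.1098]
tool_rot: [-3.139, 0.011, 2.527]
wrist_force: [0.3, 0.2, 1.0]
gripper_width: 0.0886
```

Run:
```python
from h import *
plan([.394,-.254,.091],-.617,1)
```

```text
from [ 0.3993 -0.2634  0.1098] [-3.139  0.011  2.527] n 1 w 0.0886 t 17.95 F [0.3 0.2 1. ]
[10.0, 4.7, 18.7, -0.002, 0.011, 0.003]
```

Call:
apply_moves(targets=[[[1,10,5,4,0,0.011,0],[1,0,0,8,0,0,0],[1,0,0,5,0,0,0],[1,0,0,0,0,0,0]]])

```text
clock: 18.35
ee_pos: [0.3953, -0.2552, 0.0936]
tool_rot: [-3.138, 0.004, 2.528]
wrist_force: [-0.6, -0.1, 0.2]
gripper_width: 0.0884
```

Run:
```python
from h import *
plan([.394,-.254,.091],-.617,1)
```

```text
from [ 0.3953 -0.2552  0.0936] [-3.138  0.004  2.528] n 1 w 0.0884 t 18.35 F [-0.6 -0.1  0.2]
[1.8, 0.2, 2.6, -0.004, 0.004, 0.003]
```

Call:
apply_moves(targets=[[[1,2,0,2,0,0,0],[0,0,0,0,0,0,0],[0,0,0,0,0,0,0],[0,0,0,0,0,0,0],[0,0,0,0,0,0,0],[0,0,0,0,0,0,0],[0,0,0,0,0,0,0],[0,0,0,0,0,0,0]]])

```text
clock: 19.15
ee_pos: [0.3942, -0.2546, 0.0929]
tool_rot: [-3.137, 0.007, 2.528]
wrist_force: [-0.5, 0.4, -0.2]
gripper_width: 0.0344
```

Call:
apply_moves(targets=[[[0,0,0,-15,0,0,0],[0,0,0,-40,0,0,0],[0,0,0,-40,0,0,0],[0,0,0,-40,0,0,0],[0,0,0,-30,0,0,0],[0,0,0,0,0,0,0]]])

```text
clock: 19.75
ee_pos: [0.393, -0.2527, 0.2628]
tool_rot: [-3.138, 0.002, 2.528]
wrist_force: [0.6, 0.0, -1.3]
gripper_width: 0.0227
```

Run:
```python
from bench import env
from h import *
c=env.read_camera("wrist"); im=c["color"]; cv2.imwrite("pics/w10.png",im[:,:,::-1])
plan([.516,-.438,.26],-.10,6)
```

```text
from [ 0.3925 -0.2523  0.2607] [-3.139e+00 -1.000e-03  2.528e+00] n 6 w 0.023 t 19.8 F [ 0.8  0.2 -0.9]
[-34.7, -13.4, 0.1, -0.0, -0.0, -0.086]
[-33.4, -16.4, 0.1, -0.0, -0.0, -0.086]
[-31.9, -19.2, 0.1, -0.0, -0.0, -0.086]
[-30.1, -21.8, 0.1, -0.0, -0.0, -0.086]
[-28.1, -24.3, 0.1, -0.0, -0.0, -0.086]
[-25.9, -26.6, 0.1, -0.0, -0.0, -0.086]
```

View pics/w10.png

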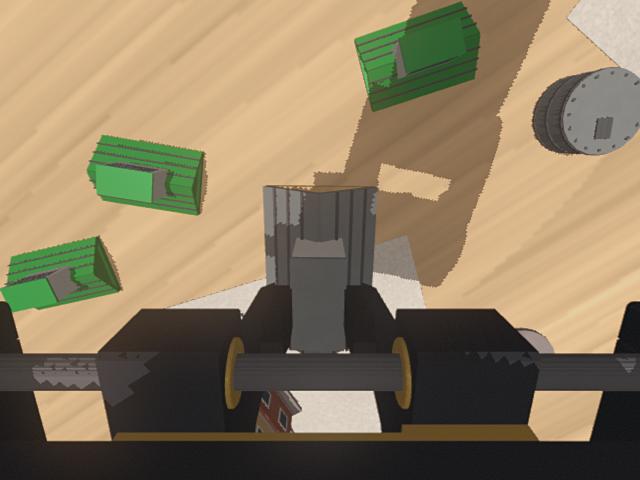

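The roof is held by its ventilator (top about (292,256) to (346,352)), square in the jaws. The fingers may have finished closing during the lift, so I'll check the grip height and offset.

Run:
```python
from bench import env
from h import *
im=cv2.imread("pics/w10.png");im=cv2.convertScaleAbs(im,alpha=1.8,beta=10);cv2.imwrite("pics/w10c.png",cv2.resize(im[170:365,250:390],None,fx=3,fy=3,interpolation=cv2.INTER_CUBIC))
c=env.read_camera("wrist"); s=env.observe()
R=Ro.from_euler("xyz",s["tool_rot"]); p=s["ee_pos"]
for dz in (.033,.036,.039,.045):  # top of ventilator below TCP
    print("vent",dz,[np.round(R.inv().apply(ray(c,u,v,p[2]-dz)-p)*1000,1)[:2] for u,v in [(292,256.5),(346,256.5),(294,352),(345,352)]])
for dz in (.087,.091,.095,.099):
    print("base",dz,[np.round(R.inv().apply(ray(c,u,v,p[2]-dz)-p)*1000,1)[:2] for u,v in [(264,187),(377,187)]])
```

```text
vent 0.033 [array([31.8, -9.2]), array([31.8,  9.6]), array([-6.4, -9.2]), array([-6.4, 10.1])]
vent 0.036 [array([30.7, -9.4]), array([30.8,  9.8]), array([-8.5, -9.5]), array([-8.4, 10.3])]
vent 0.039 [array([29.7, -9.7]), array([29.7, 10.1]), array([-10.5,  -9.7]), array([-10.5,  10.6])]
vent 0.045 [array([ 27.5, -10.1]), array([27.6, 10.6]), array([-14.6, -10.2]), array([-14.6,  11.1])]
base 0.087 [array([ 47.9, -26.1]), array([47.9, 28.1])]
base 0.091 [array([ 47.3, -26.7]), array([47.3, 28.7])]
base 0.095 [array([ 46.7, -27.3]), array([46.7, 29.4])]
base 0.099 [array([ 46.1, -28. ]), array([46.1, 30. ])]
```

View pics/w10c.png

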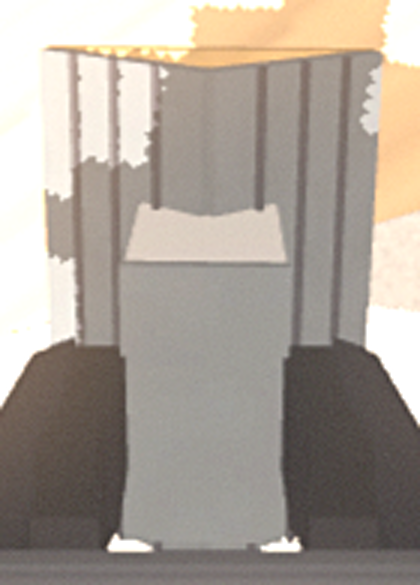

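Scale says the roof sits low in the jaws: its underside is about 106 mm below the TCP, and roughly 10 mm of ventilator is gripped. It is secure and square, so I'll place it gently by force.

Call:
apply_moves(targets=[[[0,-35,-13,-1,0,0,-0.086],[0,-34,-16,-1,0,0,-0.086],[0,-32,-19,-1,0,0,-0.086],[0,-30,-22,-1,0,0,-0.086],[0,-28,-25,-1,0,0,-0.086],[0,-26,-27,-1,0,0,-0.086],[0,0,0,0,0,0,0]]], newtons=35)

```text
clock: 20.55
ee_pos: [0.5196, -0.4415, 0.2424]
tool_rot: [3.121, -0.025, 3.066]
wrist_force: [-1.0, 0.4, -1.7]
gripper_width: 0.0228
```

Run:
```python
from bench import env
from h import *
c=env.read_camera("wrist"); im=c["color"]; cv2.imwrite("pics/w11.png",im[:,:,::-1])
c=env.read_camera("side"); im=c["color"]; cv2.imwrite("pics/s11.png",cv2.resize(im[80:240,200:440,::-1],None,fx=3,fy=3))
plan([.516,-.438,.22],-.10,2)
```

```text
from [ 0.5187 -0.4388  0.2437] [ 3.12  -0.025  3.064] n 2 w 0.0228 t 20.65 F [-0.6  0.3 -1.9]
[1.1, 0.0, 11.9, 0.011, -0.013, 0.011]
[1.2, 0.2, 11.9, 0.011, -0.013, 0.011]
```

View pics/w11.png

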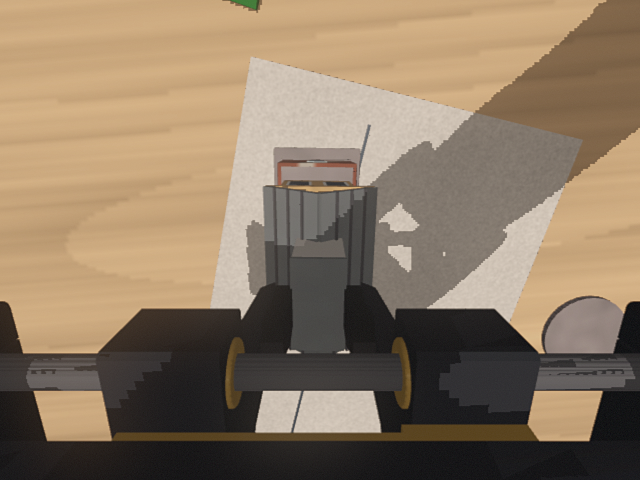

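View pics/s11.png

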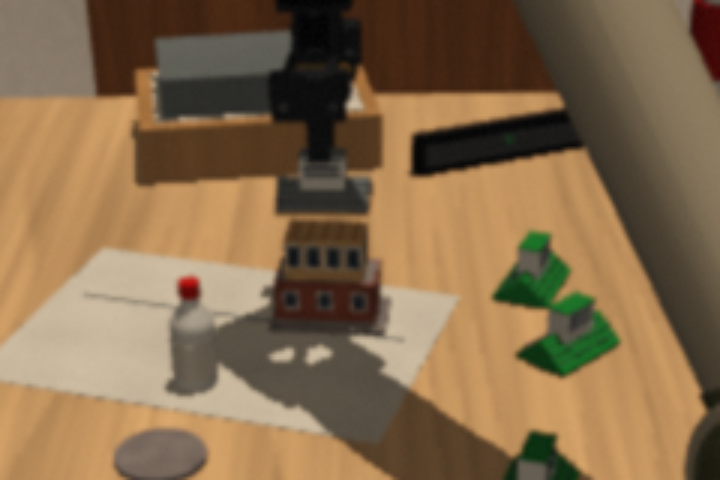

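The side view shows the roof level and in line above the stack. I'll level the tool and lower.

Call:
apply_moves(targets=[[[0,1,0,0,0.011,-0.013,0.011],[0,1,0,0,0.011,-0.013,0.011],[0,0,0,10,0,0,0],[0,0,0,8,0,0,0],[0,0,0,0,0,0,0]]])

```text
clock: 21.15
ee_pos: [0.5152, -0.4355, 0.2239]
tool_rot: [-3.141, 0.001, 3.039]
wrist_force: [-0.5, 0.1, -0.9]
gripper_width: 0.0226
```

Run:
```python
from h import *
plan([.516,-.438,.215],-.10,1)
```

```text
from [ 0.5152 -0.4355  0.2239] [-3.141e+00  1.000e-03  3.039e+00] n 1 w 0.0226 t 21.15 F [-0.5  0.1 -0.9]
[-1.0, -2.4, 8.9, -0.001, 0.001, -0.003]
```

Call:
apply_moves(targets=[[[0,-1,-2,6,0,0,0],[0,0,0,3,0,0,0],[0,0,0,0,0,0,0],[0,0,0,0,0,0,0]]])

```text
clock: 21.55
ee_pos: [0.5161, -0.4377, 0.2142]
tool_rot: [-3.141, 0.001, 3.039]
wrist_force: [-0.0, -0.4, -1.4]
gripper_width: 0.0226
```

Call:
apply_moves(targets=[[[0,0,0,3,0,0,0],[0,0,0,0,0,0,0]]])

```text
clock: 21.75
ee_pos: [0.5167, -0.4381, 0.2138]
tool_rot: [-3.138, 0.005, 3.039]
wrist_force: [-0.4, -1.0, -0.5]
gripper_width: 0.0229
```

Call:
apply_moves(targets=[[[0,0,0,2,0,0,0],[0,0,0,0,0,0,0]]])

```text
clock: 21.95
ee_pos: [0.5172, -0.4383, 0.2134]
tool_rot: [-3.136, 0.007, 3.039]
wrist_force: [-0.1, -0.2, -0.7]
gripper_width: 0.023
```

Run:
```python
from bench import env
from h import *
c=env.read_camera("side"); im=c["color"]; cv2.imwrite("pics/s12.png",cv2.resize(im[110:210,260:350,::-1],None,fx=6,fy=6,interpolation=cv2.INTER_CUBIC))
plan([.516,-.438,.2],-.10,1)
```

```text
from [ 0.5172 -0.4382  0.2132] [-3.136  0.007  3.039] n 1 w 0.0227 t 22.0 F [1.2 0.6 2.3]
[1.3, 0.2, 13.2, -0.006, 0.007, -0.003]
```

View pics/s12.png

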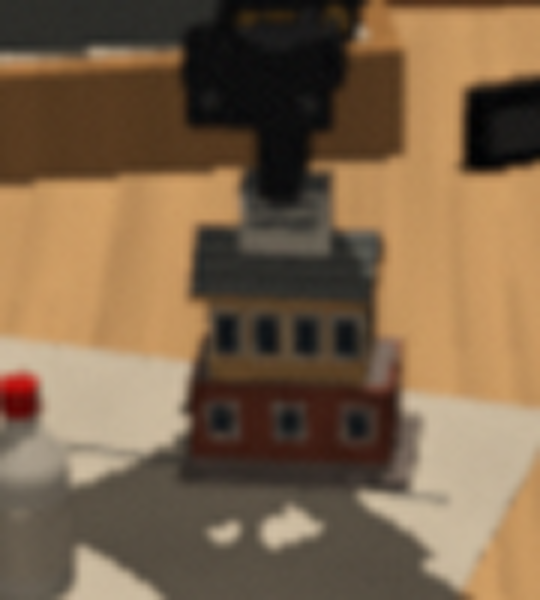

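The roof is touching: z stays put under the commands and the load has come off. I'll release and lift.

Call:
apply_moves(targets=[[[0.6,0,0,0,0,0,0],[0.6,0,0,0,0,0,0],[0.6,0,0,0,0,0,0],[0.6,0,0,0,0,0,0],[0.6,0,0,-20,0,0,0],[0.6,0,0,-40,0,0,0],[1,0,0,-20,0,0,0],[1,0,0,0,0,0,0]]])

```text
clock: 22.8
ee_pos: [0.5163, -0.4377, 0.2932]
tool_rot: [-3.139, 0.004, 3.039]
wrist_force: [-0.5, -0.5, -0.2]
gripper_width: 0.0671
```

Run:
```python
from bench import env
from h import *
c=env.read_camera("wrist"); im=c["color"]; cv2.imwrite("pics/w13.png",im[:,:,::-1])
c=env.read_camera("side"); im=c["color"]; cv2.imwrite("pics/s13.png",cv2.resize(im[110:210,260:350,::-1],None,fx=6,fy=6,interpolation=cv2.INTER_CUBIC))
plan([.657,.132,.30],np.pi/2,14)
```

```text
from [ 0.516  -0.4374  0.2902] [3.141 0.    3.039] n 14 w 0.0746 t 22.9 F [ 0.8  0.5 -1.1]
[-5.8, 41.5, -0.7, 0.0, -0.0, 0.105]
[-1.5, 41.9, -0.7, 0.0, -0.0, 0.105]
[2.9, 41.8, -0.7, 0.0, -0.0, 0.105]
[7.3, 41.3, -0.7, 0.0, -0.0, 0.105]
[11.6, 40.3, -0.7, 0.0, -0.0, 0.105]
[15.7, 38.8, -0.7, 0.0, -0.0, 0.105]
[19.7, 37.0, -0.7, 0.0, -0.0, 0.105]
[23.5, 34.7, -0.7, 0.0, -0.0, 0.105]
[27.0, 32.1, -0.7, 0.0, -0.0, 0.105]
[30.2, 29.1, -0.7, 0.0, -0.0, 0.105]
[33.0, 25.8, -0.7, 0.0, -0.0, 0.105]
[35.6, 22.2, -0.7, 0.0, -0.0, 0.105]
[37.7, 18.3, -0.7, 0.0, -0.0, 0.105]
[39.4, 14.3, -0.7, 0.0, -0.0, 0.105]
```

View pics/w13.png

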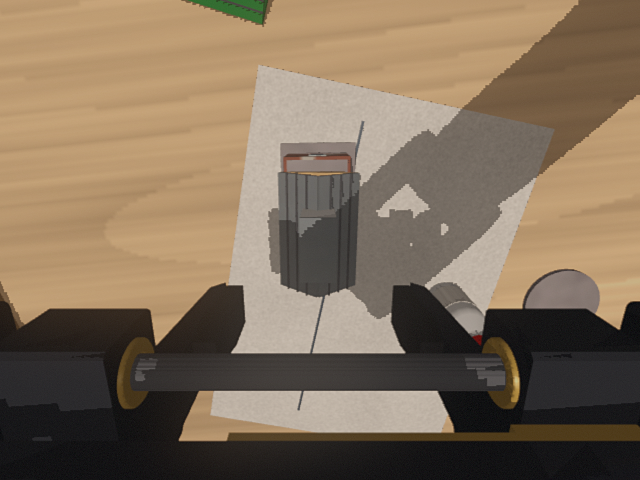

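View pics/s13.png

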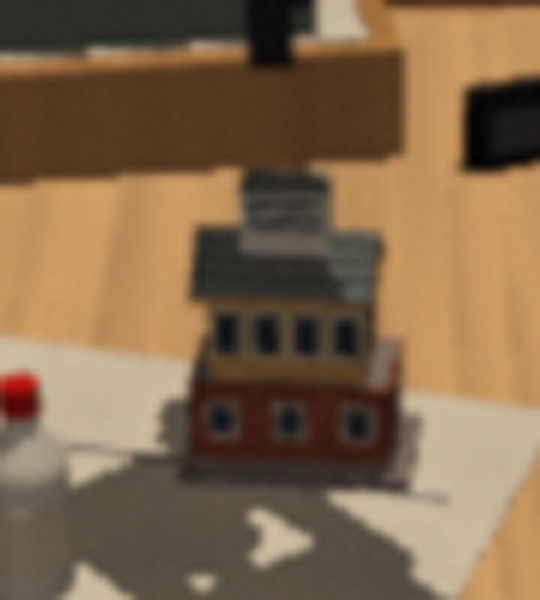

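The roof is on the upper storey, square; I'll check it from the top once the arm is clear. Next is the pillar, with the jaws along x to stay away from the jar and the tape.

Call:
apply_moves(targets=[[[1,-6,42,-1,0,0,0.105],[1,-1,42,-1,0,0,0.105],[1,3,42,-1,0,0,0.105],[1,7,41,-1,0,0,0.105],[1,12,40,-1,0,0,0.105],[1,16,39,-1,0,0,0.105],[1,20,37,-1,0,0,0.105],[1,24,35,-1,0,0,0.105]]])

```text
clock: 23.7
ee_pos: [0.5986, -0.1033, 0.283]
tool_rot: [-3.133, -0.021, 2.157]
wrist_force: [0.2, 0.8, 0.9]
gripper_width: 0.0883
```

Run:
```python
from bench import env
from h import *
plan([.640,.132,.22],np.pi/2,6)
```

```text
from [ 0.5986 -0.1033  0.283 ] [-3.133 -0.021  2.157] n 6 w 0.0883 t 23.7 F [0.2 0.8 0.9]
[28.6, 27.5, 10.9, -0.002, -0.003, 0.098]
[31.2, 24.6, 10.9, -0.002, -0.003, 0.098]
[33.5, 21.4, 10.8, -0.002, -0.003, 0.098]
[35.4, 18.0, 10.8, -0.002, -0.003, 0.098]
[37.1, 14.4, 10.7, -0.002, -0.003, 0.098]
[38.3, 10.7, 10.6, -0.002, -0.003, 0.098]
```

Call:
apply_moves(targets=[[[1,29,28,10,0,-0.003,0.098],[1,31,25,10,0,-0.003,0.098],[1,34,22,10,0,-0.003,0.098],[1,35,18,10,0,-0.003,0.098],[1,37,15,10,0,-0.003,0.098],[1,38,12,10,0,-0.003,0.098],[1,0,0,0,0,0,0]]])

```text
clock: 24.4
ee_pos: [0.6421, 0.1472, 0.2078]
tool_rot: [-3.109, 0.004, 1.546]
wrist_force: [-0.2, 0.1, -0.0]
gripper_width: 0.0882
```

Run:
```python
from bench import env
from h import *
c=env.read_camera("wrist"); im=c["color"]; cv2.imwrite("pics/w14.png",im[:,:,::-1])
t=env.read_camera("top"); cv2.imwrite("pics/t14.png",cv2.resize(t["color"][195:290,420:510,::-1],None,fx=6,fy=6,interpolation=cv2.INTER_CUBIC))
print(proj(c,[.657,.1325,.064]))
print("vent expected px",proj(t,[.516,-.4385,.152]))
plan([.657,.132,.2],np.pi/2,1)
```

```text
[346.55096372 267.55144256]
vent expected px [483.11452502 235.83411608]
from [0.6425 0.1434 0.2095] [-3.111  0.005  1.546] n 1 w 0.088 t 24.5 F [ 0.4 -0.3  0.3]
[-11.0, 15.0, 9.1, -0.03, 0.004, -0.025]
```

View pics/w14.png

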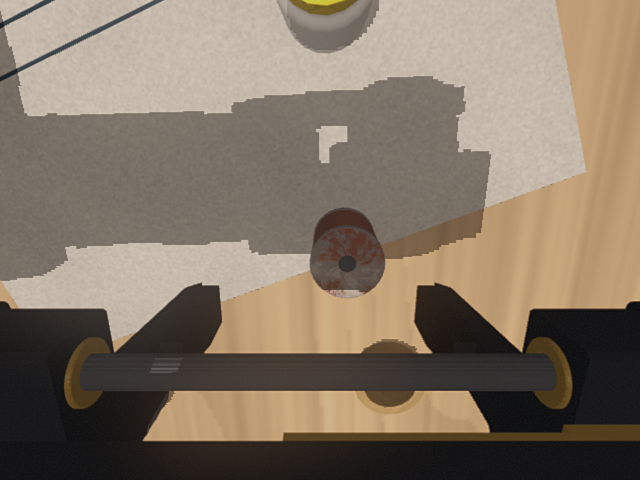

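View pics/t14.png

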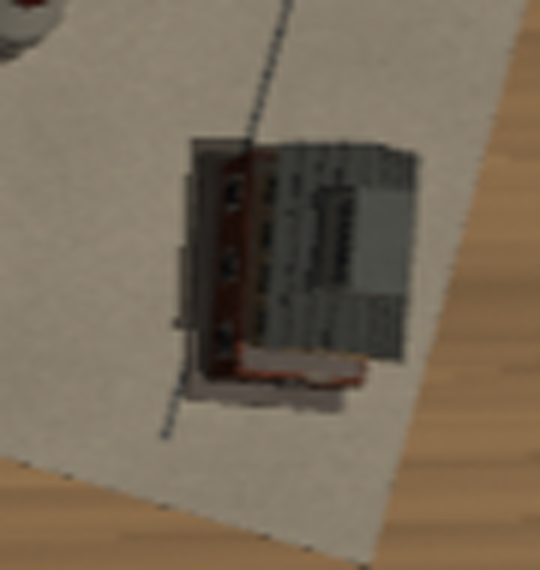

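The ventilator is at top-camera pixel (483.3,234.8), against the expected (483.1,235.8), so the roof is centred within about 3 mm. The wrist view shows the pillar's top centre at (347,264).

Run:
```python
from bench import env
from h import *
c=env.read_camera("wrist"); print(ray(c,347,264,.064))
t=env.read_camera("top"); im=cv2.cvtColor(t["color"],cv2.COLOR_RGB2GRAY)
# pad round
m=grow(t["color"],372,192,14); print(shape(t,m,.006), proj(t,[.66,-.172,.006]))
plan([.6575,.1325,.13],np.pi/2,2)
```

```text
[0.65805238 0.13044969 0.064     ]
((659.9117431640625, -172.2616424560547), [78.34503936767578, 82.27249145507812], np.float32(-0.012630224), ((659.9813842773438, -172.29562377929688), 42.46390151977539)) [371.41337614 191.94198374]
from [0.6431 0.1417 0.2112] [-3.114  0.004  1.544] n 2 w 0.0879 t 24.6 F [-1.  -0.9 -0.3]
[-4.2, 8.5, 40.4, -0.014, 0.002, -0.014]
[-4.4, 7.8, 40.5, -0.014, 0.002, -0.014]
```

Call:
apply_moves(targets=[[[1,-5,8,15,-0.014,0,-0.014],[1,-5,8,15,-0.014,0,-0.014],[1,0,0,0,0,0,0]]])

```text
clock: 24.9
ee_pos: [0.659, 0.1266, 0.1818]
tool_rot: [3.138, 0.004, 1.57]
wrist_force: [-0.1, -0.3, -0.1]
gripper_width: 0.0883
```

Run:
```python
from h import *
plan([.658,.1315,.13],np.pi/2,2)
```

```text
from [0.659  0.1266 0.1818] [3.138 0.004 1.57 ] n 2 w 0.0883 t 24.9 F [-0.1 -0.3 -0.1]
[2.6, -0.6, 25.9, 0.002, 0.002, -0.001]
[2.5, -0.6, 25.9, 0.002, 0.002, -0.001]
```

Call:
apply_moves(targets=[[[1,3,-1,25,0,0,0],[1,2,0,25,0,0,0],[1,0,0,25,0,0,0],[1,0,0,15,0,0,0],[1,0,0,0,0,0,0]]])

```text
clock: 25.4
ee_pos: [0.6595, 0.1266, 0.0946]
tool_rot: [3.132, 0.004, 1.563]
wrist_force: [0.3, 0.3, 0.4]
gripper_width: 0.0882
```

Run:
```python
from h import *
plan([.658,.1315,.082],np.pi/2,1)
```

```text
from [0.6595 0.1266 0.0946] [3.132 0.004 1.563] n 1 w 0.0882 t 25.4 F [0.3 0.3 0.4]
[4.9, -1.7, 12.6, 0.009, 0.004, -0.008]
```

Call:
apply_moves(targets=[[[1,5,-2,6,0.009,0.004,-0.008],[1,0,0,6,0,0,0],[1,0,0,0,0,0,0],[0,0,0,0,0,0,0],[0,0,0,0,0,0,0],[0,0,0,0,0,0,0],[0,0,0,0,0,0,0],[0,0,0,0,0,0,0]]], newtons=30)

```text
clock: 26.2
ee_pos: [0.6592, 0.1317, 0.087]
tool_rot: [3.135, -0.0, 1.571]
wrist_force: [-0.6, 0.7, -0.8]
gripper_width: 0.0501
```

Call:
apply_moves(targets=[[[0,0,0,0,0,0,0],[0,0,0,0,0,0,0]]])

```text
clock: 26.4
ee_pos: [0.6592, 0.1317, 0.087]
tool_rot: [3.135, -0.0, 1.571]
wrist_force: [0.1, 0.4, 0.5]
gripper_width: 0.0494
```

Call:
apply_moves(targets=[[[0,0,0,-15,0,0,0],[0,0,0,-40,0,0,0],[0,0,0,-40,0,0,0],[0,0,0,-40,0,0,0],[0,0,0,-30,0,0,0],[0,0,0,0,0,0,0]]])

```text
clock: 27.0
ee_pos: [0.6574, 0.1316, 0.2622]
tool_rot: [3.135, -0.0, 1.571]
wrist_force: [0.3, 0.3, -1.2]
gripper_width: 0.0493
```

Run:
```python
from bench import env
from h import *
c=env.read_camera("wrist"); im=c["color"]; cv2.imwrite("pics/w15.png",im[:,:,::-1])
plan([.66,-.172,.25],np.pi/2,8)
```

```text
from [0.6569 0.1316 0.2597] [ 3.139 -0.     1.571] n 8 w 0.0495 t 27.05 F [ 0.5 -0.  -1.3]
[-37.9, 0.4, 1.2, 0.0, -0.0, 0.0]
[-37.9, 0.4, 1.2, 0.0, -0.0, 0.0]
[-37.9, 0.4, 1.2, 0.0, -0.0, 0.0]
[-37.9, 0.4, 1.2, 0.0, -0.0, 0.0]
[-37.9, 0.4, 1.2, 0.0, -0.0, 0.0]
[-37.9, 0.4, 1.2, 0.0, -0.0, 0.0]
[-37.9, 0.4, 1.2, 0.0, -0.0, 0.0]
[-37.9, 0.4, 1.2, 0.0, -0.0, 0.0]
```

View pics/w15.png

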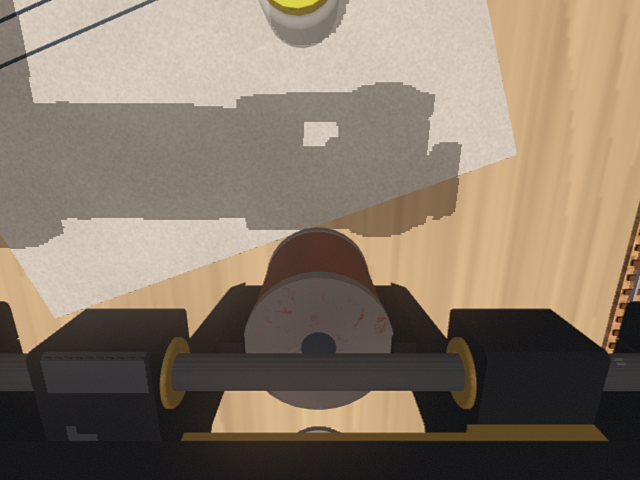

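The pillar is held upright between the pads: its top disc spans rows 272–409 and columns 245–391. Measure the offset, then carry.

Run:
```python
from bench import env
from h import *
c=env.read_camera("wrist"); s=env.observe(); p=s["ee_pos"]; R=Ro.from_euler("xyz",s["tool_rot"])
for u,v in [(318,272),(318,409),(318,345)]: print(R.inv().apply(ray(c,u,v,p[2]-.086+.064)-p)*1000)
```

```text
[30.82017182  0.96502296 21.99578636]
[-22.86013297   0.98403679  22.00075527]
[ 3.912709    0.97455371 21.99827705]
```

Call:
apply_moves(targets=[[[0,-38,0,1,0,0,0],[0,-38,0,1,0,0,0],[0,-38,0,1,0,0,0],[0,-38,0,1,0,0,0],[0,-38,0,1,0,0,0],[0,-38,0,1,0,0,0],[0,-38,0,1,0,0,0],[0,-38,0,1,0,0,0]]])

```text
clock: 27.9
ee_pos: [0.6524, -0.1773, 0.2291]
tool_rot: [-3.111, -0.009, 1.579]
wrist_force: [-0.5, -0.1, -1.1]
gripper_width: 0.0493
```

Call:
apply_moves(targets=[[[0,0,0,0,0,0,0]]])

```text
clock: 28.0
ee_pos: [0.6511, -0.1818, 0.226]
tool_rot: [-3.107, -0.01, 1.574]
wrist_force: [-0.1, 1.0, -0.4]
gripper_width: 0.0493
```

Run:
```python
from bench import env
from h import *
c=env.read_camera("wrist"); im=c["color"]; cv2.imwrite("pics/w16.png",im[:,:,::-1])
plan([.66,-.172,.2],np.pi/2,3)
```

```text
from [ 0.6513 -0.1795  0.2258] [-3.106 -0.011  1.576] n 3 w 0.0492 t 28.05 F [ 0.1  0.1 -1.5]
[2.4, 3.2, 8.5, -0.012, -0.004, 0.002]
[2.4, 3.1, 8.5, -0.012, -0.004, 0.002]
[2.5, 3.0, 8.6, -0.012, -0.004, 0.002]
```

View pics/w16.png

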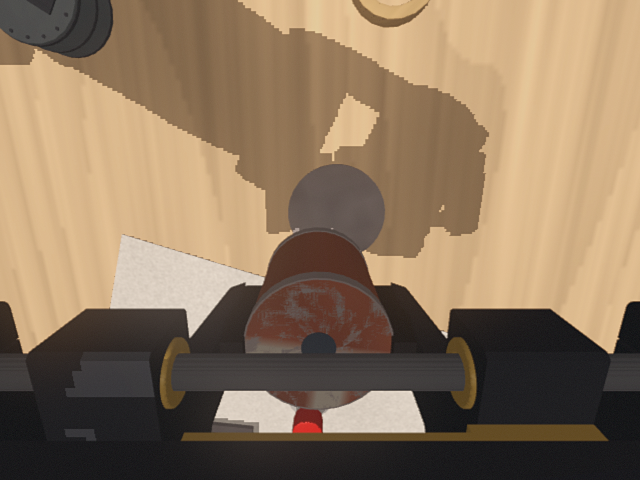

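Run:
```python
from bench import env
from h import *
c=env.read_camera("wrist")
a=ray(c,336.5,164,.006);l=ray(c,288.5,211,.006);r=ray(c,385,211,.006);print(a-[0,.042,0],(l+r)/2,np.linalg.norm(l-r))
plan([.66,-.176,.15],np.pi/2,3)
```

```text
[ 0.65923081 -0.17036107  0.006     ] [ 0.66004104 -0.16816977  0.006     ] 0.08324873578070455
from [ 0.6516 -0.1777  0.2265] [-3.107 -0.011  1.578] n 3 w 0.0493 t 28.1 F [ 0.2 -0.2 -1.3]
[0.3, 3.7, 25.4, -0.011, -0.004, 0.002]
[0.4, 3.4, 25.4, -0.011, -0.004, 0.002]
[0.5, 3.1, 25.5, -0.011, -0.004, 0.002]
```

Call:
apply_moves(targets=[[[0,1,4,20,-0.011,-0.004,0.002],[0,1,3,20,-0.011,-0.004,0.002],[0,1,3,20,-0.011,-0.004,0.002],[0,0,0,10,0,0,0],[0,0,0,0,0,0,0]]])

```text
clock: 28.6
ee_pos: [0.6601, -0.1666, 0.1509]
tool_rot: [-3.136, -0.002, 1.578]
wrist_force: [0.5, -0.3, -1.4]
gripper_width: 0.0495
```

Run:
```python
from h import *
plan([.6595,-.175,.105],np.pi/2,3)
```

```text
from [ 0.6601 -0.1666  0.1509] [-3.136e+00 -2.000e-03  1.578e+00] n 3 w 0.0495 t 28.6 F [ 0.5 -0.3 -1.4]
[-2.8, -0.1, 15.3, -0.002, -0.001, 0.003]
[-2.8, -0.2, 15.3, -0.002, -0.001, 0.003]
[-2.8, -0.2, 15.3, -0.002, -0.001, 0.003]
```

Call:
apply_moves(targets=[[[0,-3,0,15,-0.002,0,0.002],[0,-3,0,15,-0.002,0,0.002],[0,-3,0,14,-0.002,0,0.002],[0,0,0,5,0,0,0],[0,0,0,0,0,0,0]]])

```text
clock: 29.1
ee_pos: [0.6603, -0.1757, 0.0989]
tool_rot: [3.139, -0.001, 1.573]
wrist_force: [-0.3, 0.0, -1.6]
gripper_width: 0.049
```

Run:
```python
from h import *
plan([.6595,-.175,.093],np.pi/2,1)
```

```text
from [ 0.6603 -0.1757  0.0989] [ 3.139e+00 -1.000e-03  1.573e+00] n 1 w 0.049 t 29.1 F [-0.3  0.  -1.6]
[0.6, -0.8, 5.9, 0.002, -0.001, 0.002]
```

Call:
apply_moves(targets=[[[0,1,-1,3,0,0,0],[0,0,0,0,0,0,0]]])

```text
clock: 29.3
ee_pos: [0.6594, -0.1748, 0.0961]
tool_rot: [3.139, -0.001, 1.573]
wrist_force: [0.5, 0.7, -2.3]
gripper_width: 0.0493
```

Call:
apply_moves(targets=[[[0,0,0,2,0,0,0],[0,0,0,0,0,0,0]]])

```text
clock: 29.5
ee_pos: [0.6598, -0.1748, 0.0948]
tool_rot: [3.137, -0.001, 1.573]
wrist_force: [-0.2, 0.0, -1.1]
gripper_width: 0.049
```

Call:
apply_moves(targets=[[[0,0,0,2,0,0,0],[0,0,0,0,0,0,0]]])

```text
clock: 29.7
ee_pos: [0.66, -0.1748, 0.0933]
tool_rot: [3.136, -0.0, 1.573]
wrist_force: [-0.4, -0.2, -0.8]
gripper_width: 0.0491
```

Call:
apply_moves(targets=[[[0,0,0,1,0,0,0],[0,0,0,1,0,0,0],[0,0,0,0,0,0,0]]])

```text
clock: 30.0
ee_pos: [0.6602, -0.1749, 0.0933]
tool_rot: [3.136, 0.0, 1.573]
wrist_force: [-0.3, 0.1, -1.3]
gripper_width: 0.0494
```

Contact: z holds at 93.3 mm. Release and lift straight up.

Call:
apply_moves(targets=[[[1,0,0,0,0,0,0],[1,0,0,0,0,0,0],[1,0,0,0,0,0,0],[1,0,0,0,0,0,0],[1,0,0,-30,0,0,0],[1,0,0,-40,0,0,0],[1,0,0,-40,0,0,0],[1,0,0,-40,0,0,0]]])

```text
clock: 30.8
ee_pos: [0.6579, -0.1744, 0.241]
tool_rot: [-3.136, -0.005, 1.573]
wrist_force: [0.8, 0.6, -0.2]
gripper_width: 0.0884
```

Run:
```python
from bench import env
from h import *
c=env.read_camera("wrist"); im=c["color"]; cv2.imwrite("pics/w17.png",im[:,:,::-1])
plan([.4515,-.016,.22],np.pi/2,6)
```

```text
from [ 0.6594 -0.175   0.2491] [ 3.137 -0.     1.573] n 6 w 0.0877 t 30.85 F [ 0.6 -0.3  6.2]
[26.6, -34.6, 4.7, 0.001, -0.0, 0.0]
[26.6, -34.6, 4.7, 0.001, -0.0, 0.0]
[26.5, -34.6, 4.7, 0.001, -0.0, 0.0]
[26.5, -34.6, 4.8, 0.001, -0.0, 0.0]
[26.5, -34.6, 4.8, 0.001, -0.0, 0.0]
[26.5, -34.6, 4.8, 0.001, -0.0, 0.0]
```

View pics/w17.png

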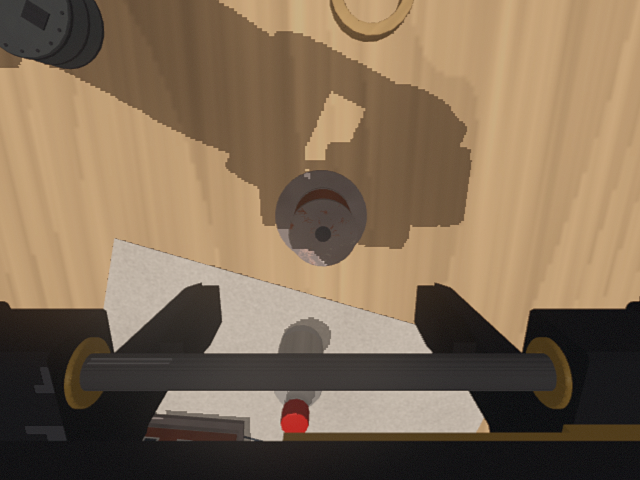

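The pillar stands on the disc, hub at (323,234). I'll measure it and go for the tank.

Run:
```python
from bench import env
from h import *
c=env.read_camera("wrist"); print("pillar",ray(c,323,234,.07))
l=ray(c,275.5,217,.006);r=ray(c,367,217,.006);a=ray(c,321,169.5,.006)
print("pad",(l+r)/2,np.linalg.norm(l-r),a-[0,.042,0])
```

```text
pillar [ 0.66459962 -0.17521219  0.07      ]
pad [ 0.66423143 -0.17679972  0.006     ] 0.08566887721507951 [ 0.66375481 -0.17496163  0.006     ]
```

Call:
apply_moves(targets=[[[1,27,-35,4,0,0,0],[1,27,-35,4,0,0,0],[1,27,-35,4,0,0,0],[1,27,-35,4,0,0,0],[1,26,-34,4,0,0,0],[1,20,-30,4,0,0,0],[1,0,0,0,0,0,0]]])

```text
clock: 31.6
ee_pos: [0.4458, -0.0161, 0.2148]
tool_rot: [3.139, -0.001, 1.571]
wrist_force: [0.0, -0.2, -0.3]
gripper_width: 0.0879
```

Run:
```python
from bench import env
from h import *
c=env.read_camera("wrist"); im=c["color"]; cv2.imwrite("pics/w18.png",im[:,:,::-1])
t=env.read_camera("top"); cv2.imwrite("pics/t18.png",cv2.resize(t["color"][150:300,290:520,::-1],None,fx=3.4,fy=3.4,interpolation=cv2.INTER_CUBIC))
print("tank pred",proj(c,[.4515,-.016,.044]))
plan([.4515,-.016,.18],np.pi/2,1)
```

```text
tank pred [324.47279208 236.66668474]
from [ 0.4489 -0.0181  0.2158] [3.136 0.    1.57 ] n 1 w 0.0879 t 31.7 F [-0.2 -0.2  0.4]
[2.1, 2.4, 35.8, 0.006, 0.0, -0.001]
```

View pics/w18.png

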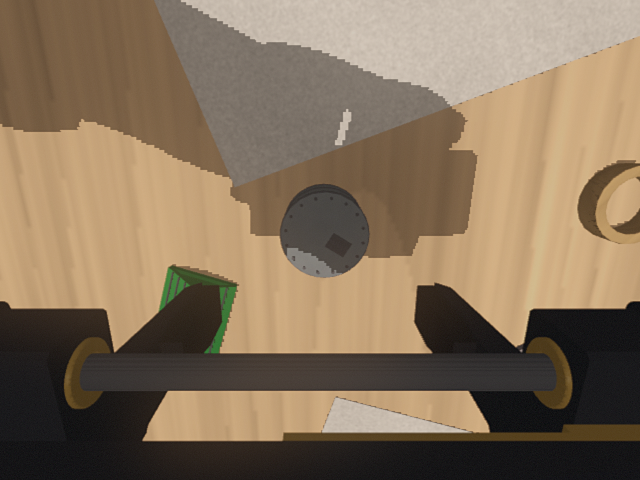

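View pics/t18.png

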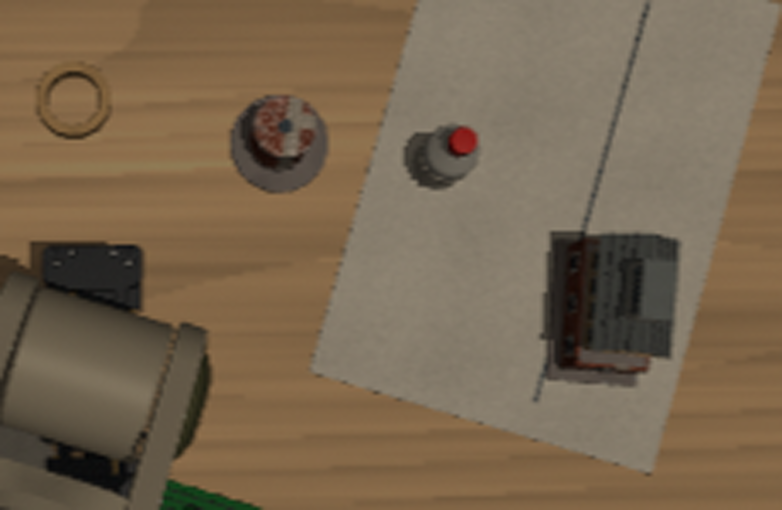

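The tank is centred at about (325,233) in the wrist view, close to the prediction (324,237). The top view shows the roof on the stack and the pillar at crop (285,127) on the disc at (279,143).

Run:
```python
from bench import env
from h import *
c=env.read_camera("wrist"); t=env.read_camera("top")
l=ray(c,280.5,232,.044);r=ray(c,370,232,.044);b=ray(c,325,277.5,.044);print("tank",(l+r)/2,np.linalg.norm(l-r),b+[0,.033,0])
print("pillar top",ray(t,373.6,187.0,.07),"pad",ray(t,290+279.5/3.4-.35,150+143.5/3.4-.35,.006))
plan([.4515,-.016,.18],np.pi/2,1)
```

```text
tank [ 0.45581471 -0.01490407  0.044     ] 0.06625278722174037 [ 0.45579316 -0.01823498  0.044     ]
pillar top [ 0.66124133 -0.17156182  0.07      ] pad [ 0.66024024 -0.17328668  0.006     ]
from [ 0.4499 -0.0189  0.2159] [3.135e+00 1.000e-03 1.569e+00] n 1 w 0.0881 t 31.8 F [-0.2 -0.7  0.8]
[2.9, 1.4, 35.9, 0.006, 0.001, -0.002]
```

Call:
apply_moves(targets=[[[1,3,4,30,0.006,0,0],[1,0,0,30,0,0,0],[1,0,0,30,0,0,0],[1,0,0,25,0,0,0],[1,0,0,0,0,0,0]]])

```text
clock: 32.3
ee_pos: [0.46, -0.0199, 0.0973]
tool_rot: [3.135, 0.003, 1.565]
wrist_force: [-0.6, 0.1, 0.2]
gripper_width: 0.0883
```

Run:
```python
from h import *
plan([.454,-.016,.071],np.pi/2,1)
```

```text
from [ 0.46   -0.0199  0.0973] [3.135e+00 3.000e-03 1.565e+00] n 1 w 0.0883 t 32.3 F [-0.6  0.1  0.2]
[3.9, -6.1, 26.2, 0.006, 0.003, -0.006]
```

Call:
apply_moves(targets=[[[1,4,-6,4,0.006,0.003,-0.006],[1,0,0,10,0,0,0],[1,0,0,8,0,0,0],[1,0,0,0,0,0,0]]])

```text
clock: 32.7
ee_pos: [0.4559, -0.0167, 0.0759]
tool_rot: [3.137, 0.001, 1.571]
wrist_force: [-0.6, 0.4, -0.4]
gripper_width: 0.0881
```

Run:
```python
from h import *
plan([.454,-.016,.071],np.pi/2,1)
```

```text
from [ 0.4559 -0.0167  0.0759] [3.137e+00 1.000e-03 1.571e+00] n 1 w 0.0881 t 32.7 F [-0.6  0.4 -0.4]
[0.7, -1.9, 4.9, 0.004, 0.001, -0.0]
```

Call:
apply_moves(targets=[[[1,1,-1,4,0,0,0],[1,0,0,0,0,0,0],[0,0,0,0,0,0,0],[0,0,0,0,0,0,0],[0,0,0,0,0,0,0],[0,0,0,0,0,0,0],[0,0,0,0,0,0,0],[0,0,0,0,0,0,0]]])

```text
clock: 33.5
ee_pos: [0.4554, -0.0158, 0.0727]
tool_rot: [3.135, 0.001, 1.571]
wrist_force: [0.3, 1.5, -0.3]
gripper_width: 0.0656
```

Call:
apply_moves(targets=[[[0,0,0,0,0,0,0],[0,0,0,0,0,0,0]]])

```text
clock: 33.7
ee_pos: [0.4554, -0.0158, 0.0727]
tool_rot: [3.135, 0.001, 1.571]
wrist_force: [-1.5, 0.1, -0.7]
gripper_width: 0.0657
```

Call:
apply_moves(targets=[[[0,0,0,-15,0,0,0],[0,0,0,-40,0,0,0],[0,0,0,-40,0,0,0],[0,0,0,-40,0,0,0],[0,0,0,-40,0,0,0],[0,0,0,-20,0,0,0],[0,0,0,0,0,0,0]]])

```text
clock: 34.4
ee_pos: [0.4533, -0.0154, 0.2747]
tool_rot: [3.138, 0.0, 1.57]
wrist_force: [-0.2, -0.1, -2.2]
gripper_width: 0.0652
```

Run:
```python
from bench import env
from h import *
c=env.read_camera("wrist"); im=c["color"]; cv2.imwrite("pics/w19.png",im[:,:,::-1])
s=env.observe(); p=s["ee_pos"]; R=Ro.from_euler("xyz",s["tool_rot"])
plan([.662,-.174,.27],np.pi/2,7)
```

```text
from [ 0.453  -0.0153  0.2733] [ 3.14 -0.    1.57] n 7 w 0.0654 t 34.45 F [ 0.8  0.3 -0.8]
[-22.7, 29.9, 0.5, 0.0, -0.0, -0.0]
[-22.7, 29.9, 0.5, 0.0, -0.0, -0.0]
[-22.7, 29.9, 0.5, 0.0, -0.0, -0.0]
[-22.7, 29.9, 0.5, 0.0, -0.0, -0.0]
[-22.7, 29.9, 0.5, 0.0, -0.0, -0.0]
[-22.7, 29.9, 0.5, 0.0, -0.0, -0.0]
[-22.7, 29.9, 0.5, 0.0, -0.0, -0.0]
```

View pics/w19.png

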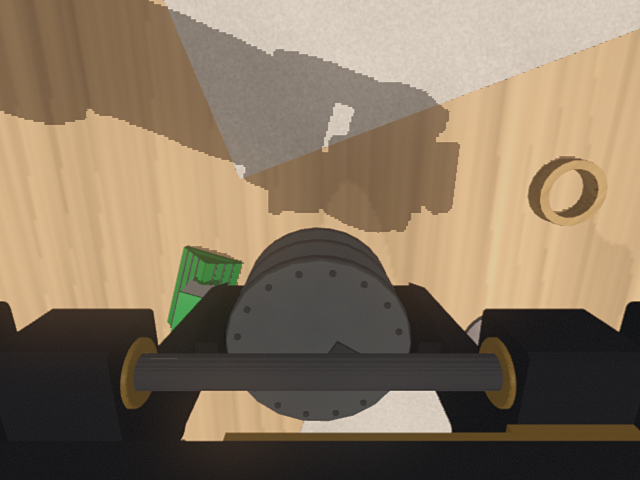

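The tank is held level: its top disc spans rows 257–420 and columns 227–411. Measure the offset, then carry.

Run:
```python
from bench import env
from h import *
c=env.read_camera("wrist"); s=env.observe(); p=s["ee_pos"]; R=Ro.from_euler("xyz",s["tool_rot"])
for u,v in [(319,257),(319,420)]: print(R.inv().apply(ray(c,u,v,p[2]-.0725+.044)-p)*1000)
```

```text
[33.90051425  1.22187928 28.53235317]
[-32.98468529   1.3044142   28.46531881]
```

Call:
apply_moves(targets=[[[0,-23,30,0,0,0,0],[0,-23,30,0,0,0,0],[0,-23,30,0,0,0,0],[0,-23,30,0,0,0,0],[0,-23,30,0,0,0,0],[0,-23,30,0,0,0,0],[0,-20,27,0,0,0,0],[0,0,0,0,0,0,0]]])

```text
clock: 35.3
ee_pos: [0.6632, -0.1781, 0.2472]
tool_rot: [-3.113, -0.013, 1.571]
wrist_force: [-0.1, 0.6, -2.0]
gripper_width: 0.0652
```

Run:
```python
from bench import env
from h import *
c=env.read_camera("wrist"); im=c["color"]; cv2.imwrite("pics/w20.png",im[:,:,::-1])
plan([.662,-.176,.2],np.pi/2,3)
```

```text
from [ 0.6622 -0.1768  0.2472] [-3.112 -0.013  1.571] n 3 w 0.0649 t 35.35 F [ 0.1  0.2 -2.2]
[0.1, 0.4, 15.7, -0.01, -0.004, 0.0]
[0.1, 0.3, 15.7, -0.01, -0.004, 0.0]
[0.2, 0.1, 15.7, -0.01, -0.004, 0.0]
```

View pics/w20.png

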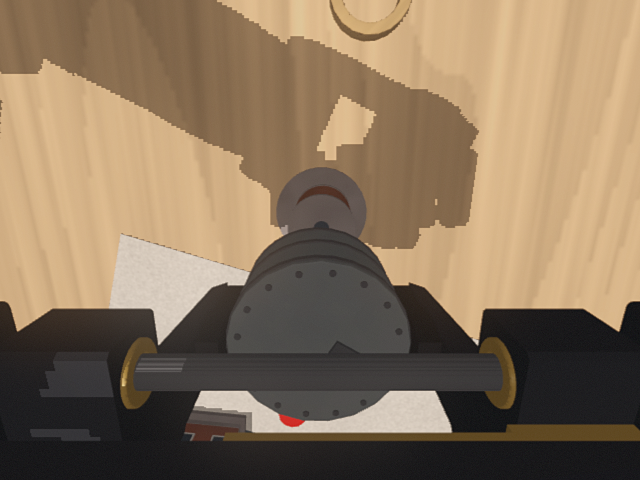

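The held tank is over the pillar; the pillar hub shows at about (321,227) and the disc's sides at columns 277 and 367. Compute the pillar position from this view.

Run:
```python
from bench import env
from h import *
im=cv2.imread("pics/w20.png");cv2.imwrite("pics/w20c.png",cv2.resize(cv2.convertScaleAbs(im[155:265,260:385],alpha=1.5),None,fx=5,fy=5,interpolation=cv2.INTER_CUBIC))
c=env.read_camera("wrist")
l=ray(c,277,212,.006);r=ray(c,367.5,212,.006);a=ray(c,322,167,.006);print("pad",(l+r)/2,a-[0,.042,0]); print("hub",ray(c,321,227,.07)); s=env.observe();print(s["ee_pos"])
```

```text
pad [ 0.65928024 -0.17031623  0.006     ] [ 0.65902984 -0.17132554  0.006     ]
hub [ 0.6596254  -0.16876978  0.07      ]
[ 0.66161124 -0.17588029  0.24849823]
```

View pics/w20c.png

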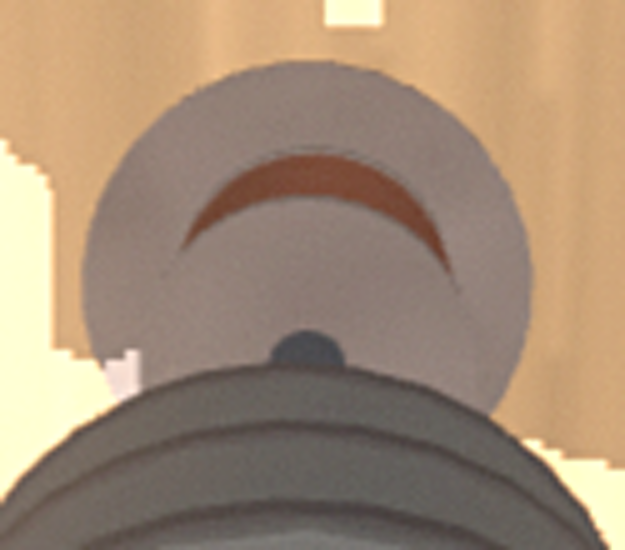

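Call:
apply_moves(targets=[[[0,1,-1,15,-0.01,-0.004,0],[0,2,-1,15,-0.01,-0.004,0],[0,2,0,15,-0.01,-0.004,0],[0,0,0,15,0,0,0],[0,0,0,0,0,0,0]]])

```text
clock: 35.9
ee_pos: [0.6546, -0.1654, 0.1846]
tool_rot: [-3.139, -0.003, 1.576]
wrist_force: [-0.6, -0.5, -1.6]
gripper_width: 0.0651
```

Run:
```python
from h import *
plan([.660,-.1715,.16],np.pi/2,2)
```

```text
from [ 0.6546 -0.1654  0.1846] [-3.139e+00 -3.000e-03  1.576e+00] n 2 w 0.0651 t 35.9 F [-0.6 -0.5 -1.6]
[-3.1, 2.7, 12.3, -0.001, -0.002, 0.002]
[-3.1, 2.7, 12.3, -0.001, -0.002, 0.002]
```

Call:
apply_moves(targets=[[[0,-3,3,12,0,-0.002,0.002],[0,-3,3,12,0,-0.002,0.002],[0,0,0,0,0,0,0],[0,0,0,0,0,0,0]]])

```text
clock: 36.3
ee_pos: [0.6607, -0.1708, 0.1602]
tool_rot: [-3.14, 0.001, 1.572]
wrist_force: [0.0, -0.4, -1.7]
gripper_width: 0.0654
```

Run:
```python
from h import *
plan([.660,-.1715,.148],np.pi/2,1)
```

```text
from [ 0.6607 -0.1708  0.1602] [-3.140e+00  1.000e-03  1.572e+00] n 1 w 0.0654 t 36.3 F [ 0.  -0.4 -1.7]
[-0.6, -0.6, 12.2, -0.002, 0.001, 0.001]
```

Call:
apply_moves(targets=[[[0,-1,-1,7,0,0,0],[0,0,0,5,0,0,0],[0,0,0,0,0,0,0]]])

```text
clock: 36.6
ee_pos: [0.6597, -0.1721, 0.1479]
tool_rot: [-3.141, 0.002, 1.572]
wrist_force: [0.4, 0.3, -0.7]
gripper_width: 0.0656
```

Call:
apply_moves(targets=[[[0,0,0,2,0,0,0],[0,0,0,0,0,0,0]]])

```text
clock: 36.8
ee_pos: [0.6597, -0.1721, 0.1458]
tool_rot: [-3.141, 0.002, 1.572]
wrist_force: [-0.9, 0.7, -1.8]
gripper_width: 0.0657
```

Call:
apply_moves(targets=[[[0,0,0,2,0,0,0],[0,0,0,0,0,0,0]]])

```text
clock: 37.0
ee_pos: [0.6598, -0.1721, 0.144]
tool_rot: [-3.142, 0.002, 1.572]
wrist_force: [-0.6, 0.8, -1.1]
gripper_width: 0.0653
```

Call:
apply_moves(targets=[[[0,0,0,1,0,0,0],[0,0,0,0,0,0,0]]])

```text
clock: 37.2
ee_pos: [0.6599, -0.1722, 0.143]
tool_rot: [3.141, 0.002, 1.572]
wrist_force: [-0.6, 0.1, -1.5]
gripper_width: 0.0655
```

Call:
apply_moves(targets=[[[0,0,0,1,0,0,0],[0,0,0,0,0,0,0]]])

```text
clock: 37.4
ee_pos: [0.6603, -0.1723, 0.143]
tool_rot: [3.14, 0.003, 1.572]
wrist_force: [0.3, -0.5, -1.8]
gripper_width: 0.0651
```

Contact at the expected height of 143 mm. Release, lift and back off.

Call:
apply_moves(targets=[[[1,0,0,0,0,0,0],[1,0,0,0,0,0,0],[1,0,0,0,0,0,0],[1,0,0,0,0,0,0],[1,0,0,-25,0,0,0],[1,0,0,-40,0,0,0],[1,0,0,-40,0,0,0],[1,0,0,-30,0,0,0]]])

```text
clock: 38.2
ee_pos: [0.6589, -0.1716, 0.2769]
tool_rot: [-3.134, -0.002, 1.572]
wrist_force: [-0.8, 0.1, -0.2]
gripper_width: 0.0886
```

Call:
apply_moves(targets=[[[1,35,-30,0,0,0,0],[1,35,-30,0,0,0,0],[1,35,-30,0,0,0,0],[1,35,-30,0,0,0,0],[1,35,-30,0,0,0,0],[1,35,-30,0,0,0,0],[1,35,-20,0,0,0,0],[1,0,0,0,0,0,0]]])

```text
clock: 39.0
ee_pos: [0.452, 0.0798, 0.2818]
tool_rot: [3.134, 0.004, 1.569]
wrist_force: [-0.6, -0.1, 0.8]
gripper_width: 0.0883
```

Run:
```python
from bench import env
from h import *
t=env.read_camera("top"); cv2.imwrite("pics/t21.png",cv2.resize(t["color"][150:300,290:520,::-1],None,fx=3.4,fy=3.4,interpolation=cv2.INTER_CUBIC))
c=env.read_camera("side"); cv2.imwrite("pics/s21.png",cv2.resize(c["color"][110:290,190:400,::-1],None,fx=3.3,fy=3.3,interpolation=cv2.INTER_CUBIC))
m=grow(t["color"],375,188,14);print(shape(t,m,.114),proj(t,[.6605,-.172,.114]))
print("pad bottom etc", proj(c,[.66,-.172,.006]),proj(c,[.66,-.172,.114]))
print(env.observe()["ee_pos"],env.observe()["clock"])
```

```text
((662.8992919921875, -173.29177856445312), [58.465030670166016, 59.23633575439453], np.float32(-0.010493994), ((661.3033447265625, -172.8350372314453), 33.1012077331543)) [375.52968397 183.8787531 ]
pad bottom etc [253.40928664 230.55850239] [249.95134766 195.48467918]
[0.45402823 0.07731453 0.28183968] 39.1
```

View pics/t21.png

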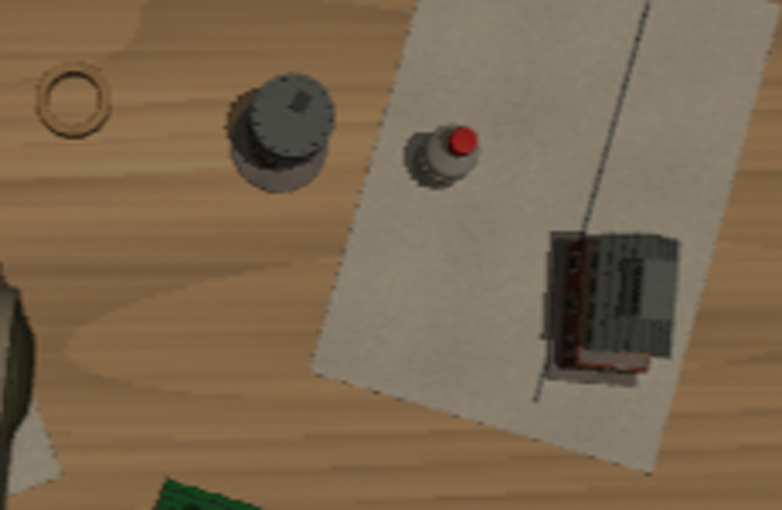

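View pics/s21.png

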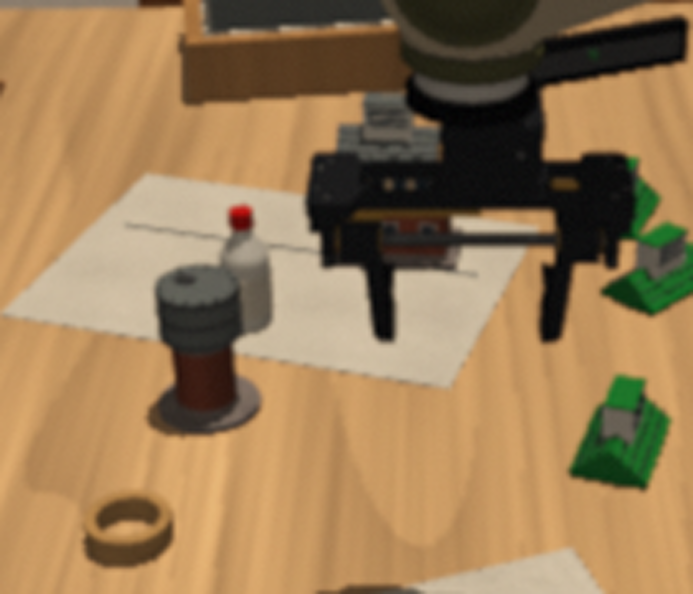

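Both checks agree: the tank's top circle is (661.3,-172.8) with radius 33.1, and the pillar's top is (661.2,-171.6). One last roof check from its right eave (crop t14), plus the bystanders against the first picture.

Run:
```python
from bench import env
from h import *
t=env.read_camera("top"); im=t["color"]
a,b=[ray(t,420+x/6-.42,195+y/6-.42,.098)[:2] for x,y in [(418,152),(403,362)]]
d=(a-b)/np.linalg.norm(a-b); n=np.array([-d[1],d[0]]); print("roof len",np.linalg.norm(a-b),"yaw",np.arctan2(d[1],d[0]),"ctr",(a+b)/2+n*.030)
i0=cv2.imread("pics/top0.png")[:,:,::-1]
for n,(x,y) in dict(jar=(202,194),tape=(312,180),glue=(421,195)).items():
    r=cv2.matchTemplate(im[y-30:y+30,x-30:x+30],np.ascontiguousarray(i0[y-18:y+18,x-18:x+18]),cv2.TM_CCOEFF_NORMED); _,v,_,l=cv2.minMaxLoc(r); print(n,"score",round(v,3),"shift px",l[0]-12,l[1]-12)
```

```text
roof len 0.09398584925043925 yaw -0.10302543034227626 ctr [ 0.51982749 -0.44071099]
jar score 1.0 shift px 0 0
tape score 0.999 shift px 0 0
glue score 1.0 shift px 0 0
```

Run:
```python
from bench import env
print(env.observe()["clock"]); print(env.sign_off())
```

```text
39.15
the job is handed in; nothing more can be done
None
```

Both buildings are standing on their footings, and I handed the job in at 39 s. The sign-off gave no verdict, so what follows is from my own last checks.

**Signal box** (top camera, allowed 10 mm off-centre):
- **Ground storey:** 3–5 mm off the footing's centre, or about 2 mm by the wrist view.
- **Upper storey:** about 1 mm off the ground storey.
- **Roof:** about 3–4 mm off the upper storey; the ventilator and the eave gave slightly different values.
- **Squareness:** every part is within 0.01 rad of what is below it.

**Water tower:**
- **Pillar:** within about 2 mm of the footing's centre.
- **Tank:** within about 1–2 mm of the pillar, and upright in the side view.

**Bystanders:** the jar, tape and glue bottle show no pixel shift from the first picture, and I left the green look-alike roofs alone.

**What went off or disagreed:**
- The roof was lifted before the fingers had fully closed, so it was held lower on its ventilator than planned. It still went on level.
- The wrist and top cameras differed by up to 4 mm on some positions, well inside the 10 mm allowed.

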